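# Take the hot lid off the braising pot with the lid lifter

### The job

The lid on the pot is hot, and the thermometer stuck to it makes it lopsided: take the T-handled lid lifter from its stand, hook it under the lid's bar at the point where the lid hangs level (try it only just clear of the pot, where a tilt does no harm), and lift the lid off the pot without touching lid or pot with the gripper. Carry it level to the wooden trivet, set it down flat and centred, unhook it, and hang the lifter back in the two notches of its stand. Leave the other things on the counter where they are.

Things in the scene. Friction and masses are not known exactly. Their poses are not given: they have to be found in the camera images.
- lifter_bar (a point): Lid lifter, loose, 0.16 kg, about 123 mm tall: this point is the centre of its pale wooden T handle, a bar 112 mm long (along the lifter's y), 16 x 16 mm in section; the lifter's z is up. A flat steel shank (8 mm in x, 6 mm in y) goes down from its middle to a flat hook, 6 mm wide in y, that points to the lifter's +x. At the start it hangs upright in its stand. The bar is pinched across x, from above, at its middle
- lifter_hook (a point): Middle of the hook's seat, on which the lid's bar rests: 109 mm below and 12 mm in +x of lifter_bar, same axes. The seat is 16 mm long in x and 6 mm wide in y, between the shank and an upturned tip 8 mm high and 6 mm thick; the metal under the seat is 6 mm thick, so the hook measures 14 mm from its foot to the top of its tip, which ends 14 mm in +x of this point
- lifter: The same lifter; origin and axes as lifter_bar
- lid: Round dark steel lid, loose, 0.36 kg without the thermometer. Origin: centre of its underside. A plug 160 mm across and 8 mm high at the bottom (it sits 8 mm deep inside the pot's mouth, with 7 mm play all round), above it a flange 192 mm across and 8 mm thick, whose top is 16 mm above the origin. Its y axis runs along the bar of its handle, towards the thermometer. If lifted off its balance point it hangs tilted: the centre of mass lies about 30 mm below the bar
- lid_bar (a point): Middle of the lid's handle: a straight round bar, 7 mm thick, along the lid's y, its axis 27.5 mm above the lid's top (24 mm of free height under it), on two upright posts 42 mm to each side of this point; axes of the lid
- thermometer: Steel thermometer, 40 mm across and 16 mm high, stuck fast on the lid's top 70 mm from the lid's centre in the lid's +y. Its mass is not known, between 0.05 and 0.3 kg, so that lid and thermometer balance at a point of the bar between about 8 and 32 mm from its middle, on the thermometer's side. Origin: centre of its underside
- hob: Black table hob, fixed, 250 x 220 x 28 mm, origin at the centre of its underside
- pot: Low dark steel pot fixed on the hob, 184 mm across, 62 mm high, with a small ear on each side. Origin: centre of its underside. With the lid on, the lid's origin is 54 mm above this point
- trivet_top (a point): Centre of the top of the slatted wooden trivet, 170 x 158 mm, fixed, its top 24 mm above the counter
- trivet: The same trivet; origin at the centre of its underside
- stand_rest (a point): Where the centre of the lifter's bar lies when hung up, 150 mm above the counter. The fixed stand has two steel posts, 45.5 mm to each side of this point along the stand's y, each 11 mm wide in y, with an open notch 26 mm wide in x at its top; the notch floor is 8 mm below this point and its ears rise 10 mm above it; axes of the stand (the hook may point to the stand's +x or -x)
- spice_jar: Bystander: jar, 48 mm across, 85 mm tall, origin at its foot
- oil_bottle: Bystander: bottle, 60 mm across, 200 mm tall
- mug: Bystander: white mug, 80 mm across, 90 mm tall
- bowl: Bystander: bowl, 110 mm across, 50 mm tall
- spoon: Bystander: spoon lying on the counter
- tin: Bystander: can, 72 mm across, 100 mm tall
- pepper_mill: Bystander: pepper mill, 54 mm across, 145 mm tall
Mind the look-alikes: they are no part of the job. What is shaped like the lid but red is not meant.

How it is judged:
By the outcome, as a careful person would: the job done as asked, in the order asked, and still so for the second after the job is handed in, with the robot touching nothing.
It also fails if it takes over 72 s, if anything falls off the work surface, if the arm or the gripper's body presses on something with over 40 N, if the wrist force passes 120 N, or if a joint passes its speed limit or range.

### The arm

A 6-joint arm with a two-finger parallel gripper is mounted at the origin on the work surface. World frame = base frame: x ahead of the robot, y to its left, z up, the work surface at z = 0. Lengths are in m, angles in rad, forces in N, time in s.
With the tool pointing down it reaches from about 0.225 to 0.875 m from the base axis. Payload 3.4 kg.
Tool frame: the origin (TCP) lies at the very end of the fingers, on their centre line; the grasp point (between the pads) lies 19 mm behind it; z points along the fingers, y is the line along which they close (so a half turn about z gives the same grasp; the last joint's range is limited). The gripper opens to 85 mm and grips with 20 to 120 N. Pads are 22 mm wide; open, the fingers measure 114 mm over their backs; the gripper's body (76 mm by 85 mm) begins 54 mm behind the grasp point. The pads swing forward as they close: fully open they stand 13 mm farther back than shut.
Start: joints at [1.023, 0.276, 1.505, -0, 1.361, -0.121], TCP at [0.238, 0.523, 0.231] pointing down, gripper open.
Joint ranges: [-2.89, 2.89], [-0.75, 2.08], [0.22, 2.7], [-1.18, 4.32], [0.11, 2.71], [-2.7, 2.7]. Speed limits (rad/s): [2.57, 2.57, 3.14, 3.14, 3.14, 3.14].

### API

Orientations are given as a unit quaternion [w, x, y, z].
In Python, from rig import readout, vision, manip gives the robot as it stands.
- The arm moves only by the shell command python3 -m handwheel 'ROWS' [FORCE]. ROWS is JSON, a list of rows, each a list of 3 entries, a list of its own where there are three numbers: the shift along the tool's x, y, z in mm, then the turn, a rotation vector about the tool's x, y, z in units of 6 degrees (1.0 is 6 degrees), then the closure, from -1 (fully open) to 1 (shut), so that 0 is half open. A call has 1 to 20 rows; each row shifts and turns the commanded pose from where the row before left it, along the tool's axes as they then stand; what a row does not reach is not made up. A row lasts 1/8 s, in which the tool goes at most 62.5 mm and 10.7 degrees, less where a joint would pass 70% of its speed; a pose out of reach is approached as far as the arm can. A call is refused whole if a number of a shift passes 62.5 or a number of a turn 1, either way. A call with a gripper value outside its range is refused whole. The fingers move at their own pace and stop on an object; FORCE is the grip in N (left out, the last holds). Time passes only in rows, so rows that do not move let the fingers close. It gives the time, the measured TCP pose, the force, the opening and the grip force at its end, in the units of the state.
- readout.get_state(): the state, without advancing time (a new reading comes with each control period).
- vision.get_image(name): name is "scene" or "top" or "wrist"; returns the picture (420x560x3 uint8, blue, green, red); there is no depth.
- vision.camera_params(name): a dict with "intrinsics" (3x3 intrinsics, pixels), "dist" ([k1, k2, p1, p2, k3] as OpenCV has them; the pictures are not rectified), "rvec" (rotation vector, rad) and "tvec" (3), from world to camera coordinates, as OpenCV has them; the wrist camera has in their place "hand_eye" (4x4, takes a point from camera to tool coordinates, whose origin is the TCP and whose axes are the flange's). Camera axes: x right, y down, z forward; pixel columns grow to the right and rows downward; lengths in m; the calibration is good to about 2 mm. A picture is of the moment at which its call begins: read the wrist's pose just before it. camera_params takes no time and is no camera call.
- manip.sign_off(): hands the job in; it is judged then, once.
The state is a dict: "clock": time; "qpos": joint angles; "qd": joint speeds; "effort": joint torques, N m; "position": TCP position; "ee_rot": TCP orientation; "contact_force": force on the tool from outside, world axes, zero at the start; "moment": the same for the moment, N m; "width": finger opening in m; "gripper_force": force on a finger pad.
Only numpy, scipy, OpenCV 4.12 (cv2) and the standard library are available. Lean on these libraries where they do the work, as an engineer would, in place of code of your own. Each camera call takes 0.05 s, during which the arm holds its last target. There are 200 camera calls.

## Working session

There is one attempt and no reset: what is moved stays moved. The work goes in short steps, Python scripts to look and compute and a shell command to move; the robot and the scene stay as the last step left them, time stands still between calls to the robot, and variables do not carry over. Pictures are saved under pics/ and viewed, at most 10 in all, crops included, and the job is handed in when it is done.

```bash
mkdir -p pics; ls; cat > h.py <<'E'
import numpy as np, cv2
from scipy.spatial.transform import Rotation as R
from rig import readout, vision, manip
def pose():
    s=readout.get_state(); q=s["ee_rot"]; T=np.eye(4)
    T[:3,:3]=R.from_quat([q[1],q[2],q[3],q[0]]).as_matrix(); T[:3,3]=s["position"]; return T
def cam(n,T=None):
    p=vision.camera_params(n); K=np.array(p["intrinsics"]); d=np.array(p["dist"])
    if "hand_eye" in p: C=T@np.array(p["hand_eye"])
    else:
        C=np.eye(4); r=cv2.Rodrigues(np.array(p["rvec"],float))[0]; C[:3,:3]=r.T; C[:3,3]=-r.T@np.array(p["tvec"]).ravel()
    return K,d,C
def ray(c,uv):
    K,d,C=c; q=cv2.undistortPoints(np.array(uv,float).reshape(-1,1,2),K,d).reshape(-1,2)
    v=np.c_[q,np.ones(len(q))]@C[:3,:3].T; return C[:3,3],v/np.linalg.norm(v,axis=1)[:,None]
def onz(c,uv,z):
    o,v=ray(c,uv); return o+v*((z-o[2])/v[:,2])[:,None]
def proj(c,X):
    K,d,C=c; W=np.linalg.inv(C); return cv2.projectPoints(np.array(X,float).reshape(-1,1,3),cv2.Rodrigues(W[:3,:3])[0],W[:3,3],K,d)[0].reshape(-1,2)
def tri(cs,uvs):
    A=np.zeros((3,3));b=np.zeros(3)
    for c,uv in zip(cs,uvs):
        o,v=ray(c,[uv]);P=np.eye(3)-np.outer(v[0],v[0]);A+=P;b+=P@o
    return np.linalg.solve(A,b)
E
python3 - <<'E'
from h import *
import json
T=pose(); s=readout.get_state(); print(s)
for n in ("top","scene","wrist"):
    im=vision.get_image(n); cv2.imwrite(f"pics/{n}0.png",im); p=vision.camera_params(n); print(n,p)
E
```

```text
pics
{'clock': 0.0, 'qpos': array([ 1.02303060e+00,  2.76602373e-01,  1.50610436e+00, -1.63428716e-05,
        1.36071781e+00, -1.20964540e-01]), 'qd': array([ 0.00105469,  0.0005983 , -0.00095463, -0.00074563,  0.00096453,
       -0.00012012]), 'effort': array([ 6.39873560e-04, -4.16761708e+01, -2.45802498e+01, -5.11732542e-04,
        1.09007297e-02,  2.11900283e-05]), 'position': array([0.23774621, 0.52297551, 0.23044698]), 'ee_rot': array([-2.93037534e-04,  2.11782812e-01,  9.77316326e-01, -8.67841072e-04]), 'contact_force': array([ 0.24652075, -1.05965616,  0.52216675]), 'moment': array([0.01212303, 0.02706673, 0.02545781]), 'gripper_force': 0.0, 'width': 0.08546332661394403}
top {'intrinsics': array([[527.67974566,   0.        , 280.20782592],
       [  0.        , 527.67974566, 212.72699498],
       [  0.        ,   0.        ,   1.        ]]), 'dist': array([0.02470021, 0.        , 0.        , 0.        , 0.        ]), 'rvec': array([ 2.14813395, -2.12756919,  0.15470614]), 'tvec': array([-0.01171833,  0.47518962,  1.56686283])}
scene {'intrinsics': array([[430.75201036,   0.
[... 234 characters left out ...]
712,  2.47660074, -0.90515521]), 'tvec': array([ 0.32863093, -0.20379707,  1.39914289])}
wrist {'intrinsics': array([[324.49003536,   0.        , 277.58578851],
       [  0.        , 324.49003536, 211.20299864],
       [  0.        ,   0.        ,   1.        ]]), 'dist': array([-0.07347786,  0.        ,  0.        ,  0.        ,  0.        ]), 'hand_eye': array([[ 5.31249433e-04, -9.57825053e-01, -2.87351502e-01,
         7.20102997e-02],
       [ 9.99999300e-01,  8.12695177e-04, -8.60168604e-04,
        -4.70159750e-05],
       [ 1.05742022e-03, -2.87350844e-01,  9.57824814e-01,
        -1.43287909e-01],
       [ 0.00000000e+00,  0.00000000e+00,  0.00000000e+00,
         1.00000000e+00]])}
```

View pics/top0.png

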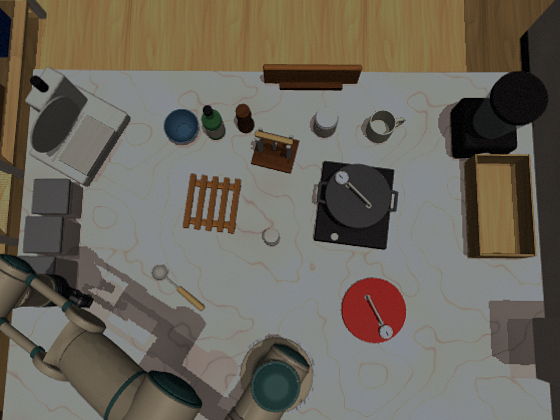

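View pics/scene0.png

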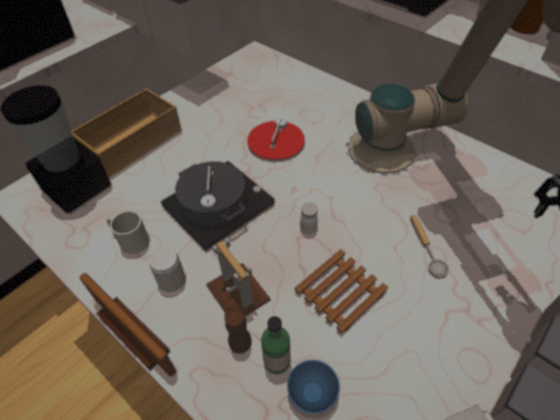

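The top view shows the lifter in its stand at about (273,140). The dark lid on the pot is at (358,195) with its thermometer at (342,177), and the trivet is at (212,204). The jar sits between them at (271,237). There are two lid-like candidates: the dark one on the hob at (358,195) and the red one on the counter at (374,310). The dark one fits, because the red one is excluded by the text. I'll confirm with an enlarged crop.

```bash
python3 - <<'E'
from h import *
a=cv2.imread("pics/top0.png")[120:250,230:410]; b=cv2.imread("pics/scene0.png")[150:310,160:340]
a=cv2.resize(a,None,fx=4.4,fy=4.4,interpolation=cv2.INTER_CUBIC); cv2.imwrite("pics/ca.png",a)
b=cv2.resize(b,None,fx=3.7,fy=3.7,interpolation=cv2.INTER_CUBIC); cv2.imwrite("pics/cb.png",b)
E
```

```text
(no output)
```

View pics/ca.png

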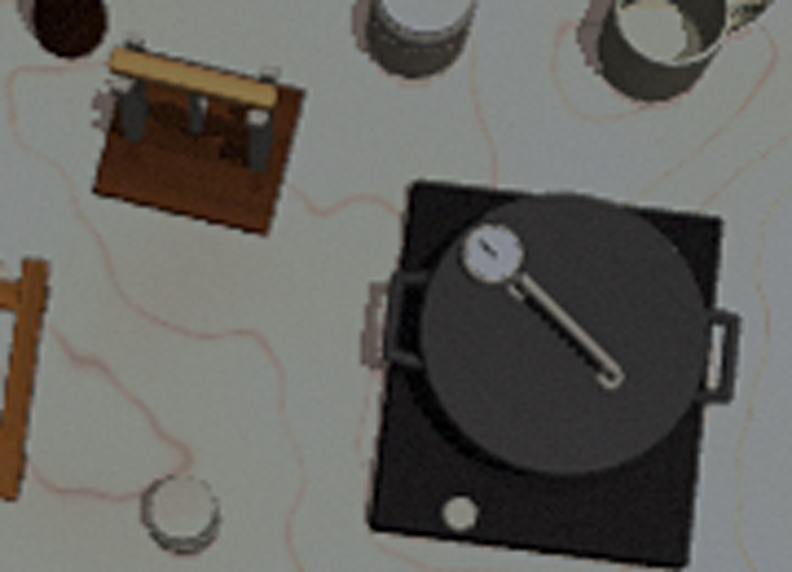

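View pics/cb.png

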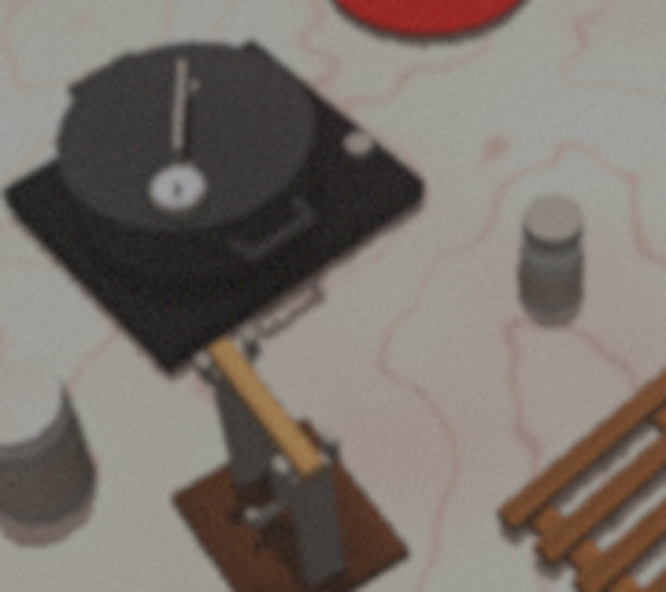

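The crops confirm it. The dark lid is on the pot, with its dial at ca(492,252) and the bar running to ca(612,380). The pale T-bar hangs between ca(112,62) and (275,95), and the hook tip is near cb(250,515).

```bash
python3 - <<'E'
from h import *
A=cam("top");B=cam("scene")
a=lambda u,v:(u/4.4+230-.4,v/4.4+120-.4)
b=lambda u,v:(u/3.7+160-.4,v/3.7+150-.4)
e1=tri([A,B],[a(112,60),b(322,466)]);e2=tri([A,B],[a(275,95),b(216,344)])
print("handle ends",e1,e2,(e1+e2)/2)
d=tri([A,B],[a(492,252),b(178,187)]);print("dial",d)
f=tri([A,B],[a(612,380),b(183,62)]);print("bar far end",f)
print("lid c (z.12)",onz(A,[a(566,334)],.106), "dial at .122",onz(A,[a(492,252)],.122),"bar far .1335",onz(A,[a(612,380)],.1335))
im=cv2.imread("pics/top0.png");hsv=cv2.cvtColor(im,cv2.COLOR_BGR2HSV)
m=cv2.inRange(hsv,(3,110,60),(20,255,255));m[:,:170]=0;m[:,255:]=0;m[:160]=0;m[250:]=0
pts=cv2.findNonZero(m);r=cv2.minAreaRect(pts);print(r);print(onz(A,cv2.boxPoints(r),.02),onz(A,[r[0]],.02))
im=cv2.imread("pics/scene0.png");hsv=cv2.cvtColor(im,cv2.COLOR_BGR2HSV)
m=cv2.inRange(hsv,(3,110,60),(20,255,255));m[:,:285]=0;m[:,395:]=0;m[:240]=0;m[335:]=0
r2=cv2.minAreaRect(cv2.findNonZero(m));print(r2,onz(B,[r2[0]],.02),tri([A,B],[r[0],r2[0]]))
print("jar",onz(A,[(271,236)],.085),"mug/tin",onz(A,[(325,117)],.1))
T=pose();print(T)
E
```

```text
handle ends [0.68668717 0.06766197 0.15514801] [ 0.66503084 -0.04056766  0.15574354] [0.675859   0.01354716 0.15544577]
dial [ 0.57066545 -0.18529506  0.11439615]
bar far end [ 0.48598996 -0.26423656  0.12344109]
lid c (z.12) [[ 0.51736891 -0.23468986  0.106     ]] dial at .122 [[ 0.56890465 -0.18442097  0.122     ]] bar far .1335 [[ 0.48209776 -0.26020816  0.1335    ]]
((218.42054748535156, 193.3630828857422), (61.36350631713867, 76.54368591308594), 8.530765533447266)
[[0.43198598 0.29176682 0.02      ]
 [0.6707898  0.26535003 0.02      ]
 [0.64321498 0.07504786 0.02      ]
 [0.40569163 0.10551652 0.02      ]] [[0.53660633 0.18448125 0.02      ]]
((340.89556884765625, 288.3587646484375), (68.33563232421875, 63.0300178527832), 42.20729446411133) [[0.50951337 0.20574885 0.02      ]] [0.52592555 0.19628799 0.03641029]
jar [[0.39865708 0.01862945 0.085     ]] mug/tin [[ 0.7567799  -0.13893979  0.1       ]]
[[-9.10311608e-01  4.13922944e-01 -7.56619242e-04  2.37809730e-01]
 [ 4.13923596e-01  9.10310798e-01 -1.22824443e-03  5.23078744e-01]
 [ 1.80360116e-04 -1.43126772e-03 -9.99998959e-01  2.30623849e-01]
 [ 0.00000000e+00  0.00000000e+00  0.00000000e+00  1.00000000e+00]]
```

```bash
python3 -m handwheel '[[[0,0,-13],[0,0,1],-1],[[0,0,-13],[0,0,1],-1],[[0,0,-13],[0,0,1],-1],[[0,0,-13],[0,0,1],-1],[[0,0,-13],[0,0,1],-1],[[0,0,-13],[0,0,1],-1],[[0,0,-13],[0,0,1],-1],[[0,0,-13],[0,0,1],-1],[[0,0,-13],[0,0,1],-1],[[0,0,-13],[0,0,1],-1],[[0,0,-13],[0,0,1],-1],[[0,0,-13],[0,0,1],-1],[[0,0,-13],[0,0,0.8],-1]]'
python3 -m handwheel '[[[-40,39,0],[0,0,0],-1],[[-40,39,0],[0,0,0],-1],[[-40,39,0],[0,0,0],-1],[[-40,39,0],[0,0,0],-1],[[-40,39,0],[0,0,0],-1],[[-40,39,0],[0,0,0],-1],[[-40,39,0],[0,0,0],-1],[[-40,39,0],[0,0,0],-1],[[-40,39,0],[0,0,0],-1],[[-40,39,0],[0,0,0],-1],[[-40,39,0],[0,0,0],-1],[[-40,39,0],[0,0,0],-1],[[0,0,0],[0,0,0],-1],[[0,0,0],[0,0,0],-1]]'
python3 - <<'E'
from h import *
T=pose();im=vision.get_image("wrist");cv2.imwrite("pics/w1.png",im);np.save("w1.npy",T);print(T)
E
```

```text
clock: 1.78
position: [0.238, 0.5233, 0.4004]
ee_rot: [0.0, 0.774, 0.633, -0.0]
contact_force: [-0.1, 1.2, -0.8]
width: 0.0855
gripper_force: 0.0
clock: 3.52
position: [0.603, -0.0384, 0.3998]
ee_rot: [-0.001, 0.773, 0.634, -0.0]
contact_force: [0.0, -0.0, 0.1]
width: 0.0853
gripper_force: 0.0
[[ 1.95475505e-01  9.80707416e-01 -1.51379029e-03  6.03025219e-01]
 [ 9.80708256e-01 -1.95473944e-01  1.11934721e-03 -3.83996899e-02]
 [ 8.01845547e-04 -1.70339160e-03 -9.99998228e-01  3.99763945e-01]
 [ 0.00000000e+00  0.00000000e+00  0.00000000e+00  1.00000000e+00]]
```

View pics/w1.png

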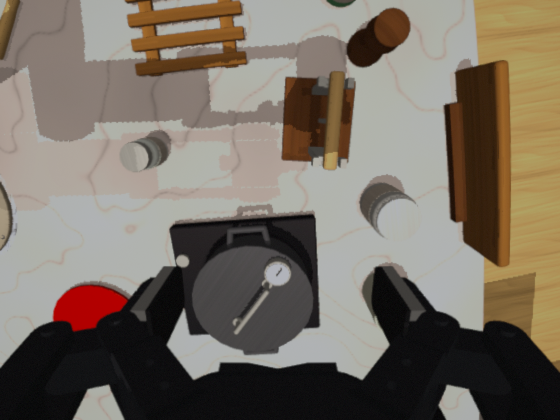

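```bash
python3 - <<'E'
from h import *
A=cam("top");B=cam("scene");W=cam("wrist",np.load("w1.npy"))
c=np.array([.676,.0135,.150]);x=np.array([.98,-.197,0]);z=np.array([0,0,1])
for s in (1,-1):
    for dx in (0,12,26): 
        p=c+s*x*dx/1e3-z*.107; u=proj(B,[p])[0];v=proj(A,[p])[0];w=proj(W,[p])[0]
        print(s,dx,"cb",(u-[160,150])*3.7,"ca",(v-[230,120])*4.4,"w",w)
im=cv2.imread("pics/w1.png")
print("w handle",onz(W,[(337,72)],.158),onz(W,[(330,168)],.158))
crop=np.hstack([cv2.resize(im[60:180,270:370],None,fx=4,fy=4.),cv2.resize(cv2.imread("pics/top0.png")[128:176,250:300],None,fx=8,fy=10)])
cv2.imwrite("pics/c3.png",np.clip(crop*1.6,0,255).astype(np.uint8));print(crop.shape)
E
```

```text
1 0 cb [282.538981   497.58091863] ca [194.30438683 123.20613976] w [318.31435264 119.90170371]
1 12 cb [267.2660447 507.5616435] ca [197.87340796 106.96457415] w [326.32230461 119.96649523]
1 26 cb [249.28322606 519.31160187] ca [202.02780067  88.05786466] w [335.6480007  120.05267518]
-1 0 cb [282.538981   497.58091863] ca [194.30438683 123.20613976] w [318.31435264 119.90170371]
-1 12 cb [297.68319479 487.68304371] ca [190.72782311 139.48100175] w [310.29535867 119.84529572]
-1 26 cb [315.19044299 476.23917662] ca [186.54556402 158.51072575] w [300.92886812 119.79008832]
w handle [[0.69190455 0.06538011 0.158     ]] [[ 0.66736619 -0.03983869  0.158     ]]
(480, 800, 3)
```

View pics/c3.png

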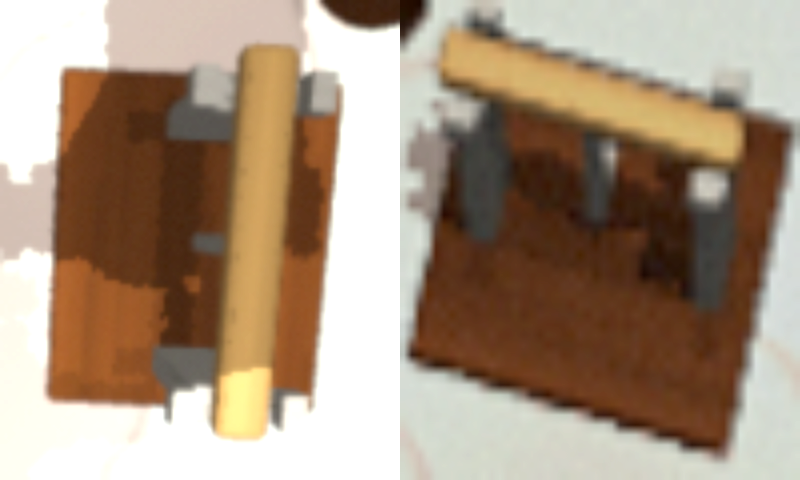

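The hook points to +x: the shank foot shows at w(322,120) and nothing shows on the -x side. The scene view's tip at cb(250,515) matches too.

```bash
python3 -m handwheel '[[[16,16,37],[0,0,0],-1],[[16,16,37],[0,0,0],-1],[[16,16,37],[0,0,0],-1],[[16,16,37],[0,0,0],-1],[[0,0,0],[0,0,0],-1],[[0,0,0],[0,0,0],-1]]'
cat > hand.py <<'E'
from h import *
def bar(im,roi,c,z):
    hsv=cv2.cvtColor(im,cv2.COLOR_BGR2HSV); m=cv2.inRange(hsv,(12,70,110),(30,255,255))
    k=np.zeros_like(m);k[roi[1]:roi[3],roi[0]:roi[2]]=255;m=cv2.morphologyEx(m&k,cv2.MORPH_OPEN,np.ones((3,3)))
    ct=max(cv2.findContours(m,0,1)[0],key=cv2.contourArea);r=cv2.minAreaRect(ct);b=cv2.boxPoints(r)
    return r,b
E
python3 - <<'E'
from hand import *
T=pose();im=vision.get_image("wrist");cv2.imwrite("pics/w2.png",im);np.save("w2.npy",T);W=cam("wrist",T);print(T[:3,3])
W1=cam("wrist",np.load("w1.npy"))
print(proj(W,[(.678,.013,.158)]))
u=proj(W,[(.678,.013,.158)])[0].astype(int)
r,b=bar(im,(u[0]-45,u[1]-110,u[0]+45,u[1]+110),W,.158);print(r)
r1,b1=bar(cv2.imread("pics/w1.png"),(310,60,365,180),W1,.158);print(r1)
print(tri([W,W1],[r[0],r1[0]]))
for rr,bb,w in((r,b,W),(r1,b1,W1)):
    P=onz(w,bb,.158);d=[P[1]-P[0],P[2]-P[1]];d=max(d,key=np.linalg.norm);print(onz(w,[rr[0]],.158),d,np.degrees(np.arctan(d[0]/d[1])),[np.linalg.norm(P[i]-P[i-1]) for i in(1,2)])
E
```

```text
clock: 4.32
position: [0.6783, 0.0124, 0.2541]
ee_rot: [0.001, 0.773, 0.635, 0.001]
contact_force: [-0.2, -0.4, 0.1]
width: 0.0857
gripper_force: 0.0
[0.67834102 0.01238376 0.25409339]
[[275.37804464 211.48963826]]
((277.67205810546875, 214.05860900878906), (19.32585906982422, 122.39710235595703), 2.862405300140381)
((334.17669677734375, 120.01625061035156), (12.94538402557373, 99.0533676147461), 5.25380277633667)
[0.67945917 0.01437588 0.16881371]
[[0.67933363 0.01062402 0.158     ]] [0.02468402 0.09638046 0.        ] 14.365261848369952 [np.float64(0.09949117821825074), np.float64(0.01415969967562712)]
[[0.6806944  0.01429428 0.158     ]] [0.02779469 0.10749072 0.        ] 14.49785326166178 [np.float64(0.11102611973775757), np.float64(0.014511713944596149)]
```

```bash
python3 - <<'E'
from hand import *
W=cam("wrist",np.load("w2.npy"));im=cv2.imread("pics/w2.png");hsv=cv2.cvtColor(im,cv2.COLOR_BGR2HSV)
for v in range(130,300,8): print(v,[tuple(int(q) for q in hsv[v,u]) for u in (268,277,286)])
W1=cam("wrist",np.load("w1.npy"))
b=bar(im,(230,60,330,330),W,0);print(b)
E
```

```text
130 [(12, 200, 46), (13, 189, 58), (12, 190, 67)]
138 [(20, 23, 66), (18, 144, 92), (17, 139, 101)]
146 [(20, 25, 92), (17, 141, 105), (17, 141, 105)]
154 [(15, 22, 91), (17, 140, 106), (18, 142, 104)]
162 [(13, 190, 83), (18, 139, 130), (18, 138, 120)]
170 [(12, 194, 83), (18, 144, 108), (17, 140, 104)]
178 [(12, 176, 84), (17, 140, 109), (18, 140, 102)]
186 [(12, 175, 86), (18, 141, 110), (18, 146, 101)]
194 [(15, 163, 61), (18, 140, 111), (18, 142, 99)]
202 [(16, 158, 100), (18, 140, 111), (17, 142, 97)]
210 [(17, 134, 93), (19, 131, 179), (18, 140, 115)]
218 [(18, 133, 130), (19, 132, 179), (18, 136, 142)]
226 [(18, 136, 142), (19, 130, 180), (18, 139, 136)]
234 [(18, 136, 150), (18, 131, 179), (17, 121, 126)]
242 [(18, 134, 152), (19, 132, 178), (17, 120, 98)]
250 [(18, 134, 158), (18, 132, 176), (18, 90, 82)]
258 [(18, 133, 161), (19, 132, 174), (19, 28, 148)]
266 [(18, 134, 164), (18, 131, 173), (39, 10, 175)]
274 [(18, 119, 161), (18, 131, 168), (39, 10, 182)]
282 [(38, 11, 182), (41, 11, 183), (39, 10, 182)]
290 [(12, 43, 89), (20, 19, 158), (41, 11, 182)]
298 [(135, 27, 19), (12, 39, 132), (43, 10, 182)]
(((277.67205810546875, 214.05860900878906), (19.32585906982422, 122.39710235595703), 2.862405300140381), array([[264.96506, 274.69827],
       [271.0773 , 152.45387],
       [290.37906, 153.41895],
       [284.2668 , 275.66333]], dtype=float32))
```

Shadow cut the mask; hue 15–22 with lower saturation (100–160) and value ≥80 isolates the wood.

```bash
sed -i 's/(12,70,110),(30,255,255)/(14,80,85),(24,170,255)/' hand.py; python3 - <<'E'
from hand import *
W=cam("wrist",np.load("w2.npy"));W1=cam("wrist",np.load("w1.npy"))
r,b=bar(cv2.imread("pics/w2.png"),(230,60,330,330),W,.158);print(r)
r1,b1=bar(cv2.imread("pics/w1.png"),(310,60,365,180),W1,.158);print(r1)
c=tri([W,W1],[r[0],r1[0]]);print(c)
for z in (.158,c[2]):
  for rr,bb,w in((r,b,W),(r1,b1,W1)):
    P=onz(w,bb,z);d=[P[1]-P[0],P[2]-P[1]];d=max(d,key=np.linalg.norm);print(onz(w,[rr[0]],z),np.degrees(np.arctan(d[0]/d[1])),[np.linalg.norm(P[i]-P[i-1]) for i in(1,2)])
T=np.load("w2.npy");print(np.degrees(np.arctan2(T[0,0],T[1,0])))
E
```

```text
((278.32696533203125, 206.4293212890625), (21.234573364257812, 137.55331420898438), 2.419509172439575)
((333.6434631347656, 119.92213439941406), (14.304647445678711, 98.77449798583984), 5.194429397583008)
[0.68091968 0.01442885 0.15132467]
[[0.68100955 0.01653664 0.158     ]] 13.968436980509034 [np.float64(0.11040745391977048), np.float64(0.015372761845549495)]
[[0.68010521 0.01451444 0.158     ]] 14.488918415918551 [np.float64(0.11068857985121117), np.float64(0.01603299675789818)]
[[0.68067378 0.01466744 0.15132467]] 13.968436980508985 [np.float64(0.11348631974949601), np.float64(0.015801452748875407)]
[[0.68117619 0.014202   0.15132467]] 14.488918415918551 [np.float64(0.11260723017005253), np.float64(0.01631090902656104)]
11.172647178069695
```

```bash
python3 -m handwheel '[[[3,2,20],[0,0,0.47],-0.2],[[0,0,25],[0,0,0],-0.2],[[0,0,25],[0,0,0],-0.2],[[0,0,25],[0,0,0],-0.2],[[0,0,18],[0,0,0],-0.2],[[0,0,10],[0,0,0],-0.2],[[0,0,0],[0,0,0],-0.2],[[0,0,0],[0,0,0],-0.2]]' 80; python3 - <<'E'
from h import *
T=pose();print(T)
E
```

```text
clock: 5.38
position: [0.6819, 0.0141, 0.1304]
ee_rot: [0.001, 0.788, 0.615, 0.001]
contact_force: [-0.4, 0.3, -0.3]
width: 0.0511
gripper_force: 0.0
[[ 2.43168679e-01  9.69981937e-01  2.00886459e-03  6.81903795e-01]
 [ 9.69983940e-01 -2.43168963e-01 -1.05434194e-04  1.41037044e-02]
 [ 3.86224256e-04  1.97420469e-03 -9.99997977e-01  1.30411919e-01]
 [ 0.00000000e+00  0.00000000e+00  0.00000000e+00  1.00000000e+00]]
```

```bash
python3 -m handwheel '[[[0,0,0],[0,0,0],0.6],[[0,0,0],[0,0,0],1],[[0,0,0],[0,0,0],1],[[0,0,0],[0,0,0],1],[[0,0,0],[0,0,0],1],[[0,0,0],[0,0,0],1]]' 80; python3 -m handwheel '[[[0,0,-10],[0,0,0],1],[[0,0,-15],[0,0,0],1],[[0,0,-30],[0,0,0],1],[[0,0,-35],[0,0,0],1],[[0,0,-30],[0,0,0],1],[[0,0,-10],[0,0,0],1],[[0,0,0],[0,0,0],1],[[0,0,0],[0,0,0],1]]'; python3 - <<'E'
from h import *
T=pose();im=vision.get_image("wrist");cv2.imwrite("pics/w3.png",im);np.save("w3.npy",T);print(T)
cv2.imwrite("pics/s3.png",vision.get_image("scene"));cv2.imwrite("pics/t3.png",vision.get_image("top"))
E
```

```text
clock: 6.12
position: [0.6814, 0.0142, 0.1301]
ee_rot: [0.0, 0.788, 0.615, 0.0]
contact_force: [-0.6, 0.1, 5.8]
width: 0.0146
gripper_force: 78.7
clock: 7.12
position: [0.6804, 0.0142, 0.2576]
ee_rot: [-0.001, 0.788, 0.615, -0.001]
contact_force: [-0.5, -0.1, -1.5]
width: 0.0147
gripper_force: 78.2
[[ 2.43223395e-01  9.69965564e-01 -3.03076865e-03  6.80389623e-01]
 [ 9.69970209e-01 -2.43223529e-01  3.29875019e-04  1.42054766e-02]
 [-4.17186839e-04 -3.01998862e-03 -9.99995353e-01  2.57584049e-01]
 [ 0.00000000e+00  0.00000000e+00  0.00000000e+00  1.00000000e+00]]
```

View pics/w3.png

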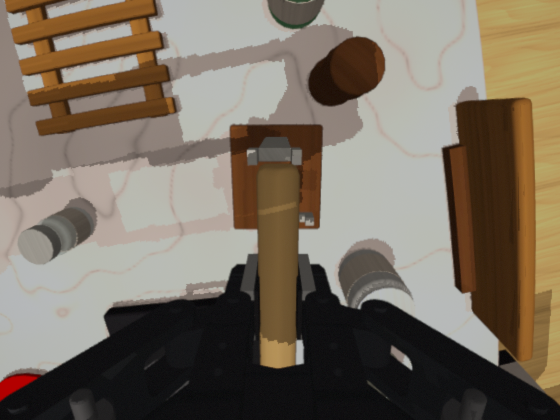

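Lifter is held squarely: the bar is vertical at u≈278, with its upper end at v≈167. Next I'll measure the lid's bar and dial from w1 and the top and scene pictures by mask.

```bash
cat > lid.py <<'E'
from h import *
def lidpix(im,c0,r,thr):
    g=cv2.cvtColor(im,cv2.COLOR_BGR2GRAY);m=(g>thr).astype(np.uint8)*255
    k=np.zeros_like(m);cv2.circle(k,tuple(int(x) for x in c0),r,255,-1);m&=k
    cs=sorted(cv2.findContours(m,0,1)[0],key=cv2.contourArea,reverse=True)[:3]
    return [(cv2.contourArea(c),cv2.minAreaRect(c)) for c in cs]
E
python3 - <<'E'
from lid import *
A=cam("top");B=cam("scene");W=cam("wrist",np.load("w1.npy"))
for n,c,r in(("w1",(253,297),52),("top0",(358,196),28),("scene0",(210,190),30)):
    im=cv2.imread(f"pics/{n}.png");
    for t in (90,120,150): print(n,t,[(a,[np.round(x,1) for x in (q[0],q[1],q[2])],np.round(cv2.boxPoints(q),1).tolist()) for a,q in lidpix(im,c,r,t)[:2]])
T=np.load("w3.npy");W3=cam("wrist",T);P=onz(W3,[(277.5,167)],T[2,3]+.028)[0];print("bar end in tool",np.linalg.inv(T)@[*P,1])
E
```

```text
w1 90 [(534.0, [array([276.9, 274.9]), array([27.1, 28.5]), np.float64(10.3)], [[261.0, 286.5], [266.1000061035156, 258.5], [292.79998779296875, 263.29998779296875], [287.70001220703125, 291.3999938964844]]), (228.0, [array([250.4, 311.7]), array([ 6.4, 54.2]), np.float64(37.6)], [[231.39999389648438, 331.20001220703125], [264.3999938964844, 288.20001220703125], [269.5, 292.20001220703125], [236.39999389648438, 335.1000061035156]])]
w1 120 [(481.0, [array([276. , 274.5]), array([25., 28.]), np.float64(90.0)], [[262.0, 262.0], [290.0, 262.0], [290.0, 287.0], [262.0, 287.0]]), (144.0, [array([250.8, 312.2]), array([ 3.7, 52.2]), np.float64(37.5)], [[233.5, 331.79998779296875], [265.20001220703125, 290.3999938964844], [268.20001220703125, 292.70001220703125], [236.39999389648438, 334.1000061035156]])]
w1 150 [(404.0, [array([277.2, 273.6]), array([22.1, 24.7]), np.float64(71.6)], [[262.0, 267.0], [285.3999938964844, 259.20001220703125], [292.3999938964844, 280.20001220703125], [269.0, 288.0]]), (35.0, [array([251.2, 312.2]), array([ 1.6, 50. ]), np.float64(37.2)], [[235.39999389648438, 
[... 862 characters left out ...]
], [208.0, 191.0], [216.5, 199.5], [207.0, 209.0]]), (29.0, [array([208. , 177.5]), array([23.,  2.]), np.float64(90.0)], [[207.0, 166.0], [209.0, 166.0], [209.0, 189.0], [207.0, 189.0]])]
scene0 120 [(99.0, [array([207.5, 200. ]), array([10.6, 12. ]), np.float64(45.0)], [[199.5, 200.5], [208.0, 192.0], [215.5, 199.5], [207.0, 208.0]]), (0.0, [array([197.5, 163. ]), array([1., 0.]), np.float64(180.0)], [[198.0, 163.0], [198.0, 163.0], [197.0, 163.0], [197.0, 163.0]])]
scene0 150 [(23.5, [array([207., 200.]), array([ 6., 10.]), np.float64(90.0)], [[202.0, 197.0], [212.0, 197.0], [212.0, 203.0], [202.0, 203.0]])]
bar end in tool [ 5.45688143e-02  9.55027403e-04 -2.80257798e-02  1.00000000e+00]
```

```bash
python3 - <<'E'
from lid import *
A=cam("top");B=cam("scene");W=cam("wrist",np.load("w1.npy"))
d=tri([W,A],[(277.2,274.3),(342.5,178.5)]);print("dial",d, tri([W,A,B],[(277.2,274.3),(342.5,178.5),(207.5,200)]))
m=tri([W,A],[(250.7,312),(358.8,195.3)]);print("barmid",m,tri([W,A,B],[(250.7,312),(358.8,195.3),(208,177.5)]))
E=onz(W,[(234.3,333),(267.4,290.8)],.1335);print("ends",E,E.mean(0),np.linalg.norm(E[1]-E[0]));v=E[1]-E[0];print(np.degrees(np.arctan2(v[1],v[0])))
print("dial from w1 at .122",onz(W,[(277.2,274.3)],.122), "mid top at .1335",onz(A,[(358.8,195.3)],.1335))
D=onz(W,[(277.2,274.3)],.122)[0]-E.mean(0);print(np.hypot(*D[:2]),np.degrees(np.arctan2(D[1],D[0])))
# lid rim: edges, fit ellipse in w1
im=cv2.imread("pics/w1.png");g=cv2.cvtColor(im,cv2.COLOR_BGR2GRAY)
c=np.array([252,297]);print([int(g[297,u]) for u in range(170,340,6)])
E
```

```text
dial [ 0.57034485 -0.19127704  0.10410232] [ 0.56944271 -0.18980255  0.10915715]
barmid [ 0.51898184 -0.23733312  0.11885144] [ 0.51891968 -0.23685921  0.12223001]
ends [[ 0.49281052 -0.26264708  0.1335    ]
 [ 0.55658702 -0.20128594  0.1335    ]] [ 0.52469877 -0.23196651  0.1335    ] 0.08850215546725465
43.894237782801326
dial from w1 at .122 [[ 0.5742631  -0.18411606  0.122     ]] mid top at .1335 [[ 0.51279196 -0.23244587  0.1335    ]]
0.06889330841863932 43.992062492899926
[10, 8, 12, 29, 73, 71, 72, 70, 72, 72, 72, 73, 70, 70, 36, 111, 86, 72, 73, 72, 72, 73, 71, 72, 32, 176, 177, 178, 177]
```

```bash
python3 -m handwheel '[[[0,0,-15],[0,0,0],1],[[0,0,-15],[0,0,0.5],1],[[0,0,-13],[0,0,1],1],[[0,0,0],[0,0,1],1],[[0,0,0],[0,0,1],1],[[0,0,0],[0,0,1],1],[[0,0,0],[0,0,0.85],1],[[-30,2,0],[0,0,0],1],[[-45,3,0],[0,0,0],1],[[-50,3,0],[0,0,0],1],[[-50,3,0],[0,0,0],1],[[-50,3,0],[0,0,0],1],[[-34,2,0],[0,0,0],1],[[-10,0,0],[0,0,0],1],[[0,0,0],[0,0,0],1],[[0,0,0],[0,0,0],1]]'; python3 - <<'E'
from lid import *
T=pose();im=vision.get_image("wrist");cv2.imwrite("pics/w4.png",im);np.save("w4.npy",T);print(T)
W=cam("wrist",T);print(proj(W,[(.519,-.235,.127),(.4875,-.2653,.127),(.5505,-.2047,.127),(.5694,-.187,.114)]))
E
```

```text
clock: 9.28
position: [0.4991, -0.1829, 0.3025]
ee_rot: [-0.0, 0.928, 0.374, 0.001]
contact_force: [-0.1, 0.2, -1.4]
width: 0.0148
gripper_force: 78.1
[[ 7.20779841e-01  6.93163231e-01  1.07499509e-03  4.99111608e-01]
 [ 6.93163106e-01 -7.20780557e-01  5.45390297e-04 -1.82917554e-01]
 [ 1.15288006e-03  3.52040601e-04 -9.99999273e-01  3.02530257e-01]
 [ 0.00000000e+00  0.00000000e+00  0.00000000e+00  1.00000000e+00]]
[[326.20877928 210.87568808]
 [324.38696762 250.14457675]
 [328.05364242 168.56204917]
 [327.495548   141.01046595]]
```

View pics/w4.png

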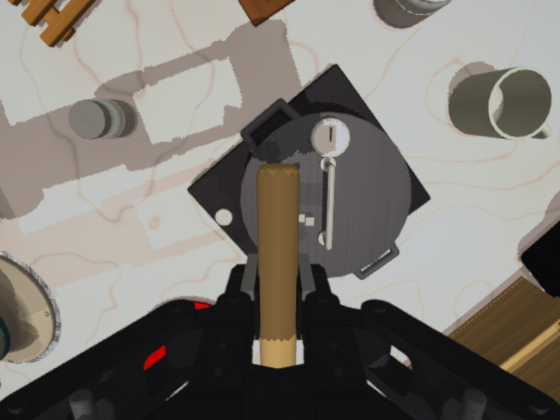

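The lid's bar shows nearly vertical from (330,160) to (327,248), with the dial at (330,137). The hook tip glints at (302–310,219).

```bash
python3 - <<'E'
from lid import *
T=np.load("w4.npy");W=cam("wrist",T);im=cv2.imread("pics/w4.png");g=cv2.cvtColor(im,cv2.COLOR_BGR2GRAY)
for v in range(150,256,6): print(v,g[v,318:342].tolist())
print([ (i,int(x)) for i,x in zip(range(100,165,3),g[100:165:3,330])])
m=((g>130)*255).astype(np.uint8);k=np.zeros_like(m);k[110:165,305:355]=255
ct=max(cv2.findContours(m&k,0,1)[0],key=cv2.contourArea);print("dial",cv2.minEnclosingCircle(ct))
m=((g>125)*255).astype(np.uint8);k=np.zeros_like(m);k[205:235,299:318]=255
for c in cv2.findContours(m&k,0,1)[0]: print("hook",cv2.boundingRect(c))
print("pred tip/hook seat px",proj(W,[(T@[0,d,.0891-h,1])[:3] for d,h in ((.012,0),(.023,.008),(.026,.008),(.020,.008),(0.004,0))]))
E
```

```text
150 [138, 153, 157, 158, 158, 158, 158, 158, 158, 158, 158, 158, 158, 160, 171, 185, 167, 174, 194, 196, 196, 196, 196, 195]
156 [91, 93, 93, 100, 121, 143, 159, 166, 167, 177, 182, 187, 189, 186, 181, 176, 169, 151, 137, 121, 104, 93, 92, 91]
162 [89, 67, 109, 187, 190, 157, 122, 95, 77, 76, 76, 87, 122, 166, 188, 192, 187, 149, 100, 94, 93, 94, 92, 92]
168 [91, 92, 98, 138, 176, 147, 107, 100, 97, 90, 102, 145, 165, 180, 185, 168, 147, 101, 92, 94, 94, 93, 92, 91]
174 [91, 93, 93, 92, 70, 48, 43, 41, 43, 63, 121, 150, 167, 184, 179, 165, 144, 100, 93, 94, 93, 93, 92, 90]
180 [91, 92, 93, 93, 88, 52, 43, 42, 41, 65, 127, 155, 169, 187, 174, 161, 126, 95, 93, 94, 93, 93, 93, 90]
186 [81, 83, 83, 84, 75, 48, 42, 41, 42, 72, 133, 158, 173, 188, 171, 156, 112, 93, 94, 93, 92, 92, 90, 90]
192 [82, 83, 84, 82, 65, 45, 43, 42, 47, 82, 128, 149, 175, 187, 171, 151, 102, 92, 92, 92, 91, 91, 90, 89]
198 [81, 82, 84, 83, 71, 47, 41, 40, 49, 96, 133, 152, 178, 182, 167, 146, 99, 91, 92, 92, 92, 91, 91, 91]
204 [82, 83, 83, 81, 54, 44, 41, 41, 56, 110, 138, 154, 176, 175, 163, 129, 96, 92, 92, 9
[... 673 characters left out ...]
 88]
246 [89, 89, 89, 89, 88, 88, 85, 90, 138, 157, 175, 181, 168, 148, 94, 87, 87, 86, 88, 88, 87, 88, 88, 87]
252 [88, 89, 88, 87, 87, 86, 84, 86, 87, 89, 88, 87, 87, 85, 87, 87, 86, 86, 86, 86, 86, 87, 86, 88]
[(100, 43), (103, 27), (106, 24), (109, 22), (112, 66), (115, 83), (118, 144), (121, 186), (124, 169), (127, 102), (130, 62), (133, 65), (136, 55), (139, 63), (142, 153), (145, 158), (148, 158), (151, 165), (154, 196), (157, 173), (160, 154), (163, 83)]
dial ((329.0, 141.5), 23.880006790161133)
hook (299, 214, 15, 12)
pred tip/hook seat px [[291.97072764 215.76577582]
 [307.55757872 219.06972475]
 [311.67291187 219.06879736]
 [303.4399702  219.07046508]
 [281.31847719 215.76488862]]
```

```bash
python3 - <<'E'
from lid import *
T=np.load("w4.npy");W=cam("wrist",T);W1=cam("wrist",np.load("w1.npy"));A=cam("top")
for a,b in (((234.3,333),(328.6,249.5)),((267.4,290.8),(332,161))): print(tri([W,W1],[b,a]))
for z in (.122,.1255,.128):
    E=onz(W,[(328.6,249.5),(332,161)],z);v=E[1]-E[0];m=E.mean(0);print(z,m,np.linalg.norm(v),np.degrees(np.arctan2(v[1],v[0])))
    print("   w1",onz(W1,[(234.3,333),(267.4,290.8)],z).mean(0), "top",onz(A,[(358.8,195.3)],z)[0])
    print("   in tool:",(np.linalg.inv(T)@[*m,1])[:3]*1e3)
E
```

```text
[ 0.49002698 -0.2698993   0.12237562]
[ 0.55768534 -0.2001122   0.1347578 ]
0.122 [ 0.52433117 -0.23665186  0.122     ] 0.09567179847145668 44.42911745823149
   w1 [ 0.52245699 -0.23858562  0.122     ] top [ 0.51497097 -0.23407281  0.122     ]
   in tool: [-19.2770182   56.14836371 180.52793026]
0.1255 [ 0.52463387 -0.23553038  0.1255    ] 0.09463799553102543 44.42911745823153
   w1 [ 0.52325451 -0.23632766  0.1255    ] top [ 0.5143078  -0.23357765  0.1255    ]
   in tool: [-18.27742903  55.55107351 177.02886986]
0.128 [ 0.52485009 -0.23472932  0.128     ] 0.09389956485928873 44.429117458231474
   w1 [ 0.52382417 -0.23471483  0.128     ] top [ 0.5138341  -0.23322397  0.128     ]
   in tool: [-17.56343677  55.12443765 174.52954099]
```

```bash
python3 -m handwheel '[[[2,0,20],[0,0,-0.09],1],[[0,0,25],[0,0,0],1],[[0,0,25],[0,0,0],1],[[0,0,20],[0,0,0],1],[[0,0,10],[0,0,0],1],[[0,0,3],[0,0,0],1],[[0,0,0],[0,0,0],1],[[0,0,0],[0,0,0],1]]'; python3 - <<'E'
from lid import *
T=pose();im=vision.get_image("wrist");cv2.imwrite("pics/w5.png",im);np.save("w5.npy",T);print(T[:3,3])
cv2.imwrite("pics/s5.png",vision.get_image("scene"))
W=cam("wrist",T);g=cv2.cvtColor(im,cv2.COLOR_BGR2GRAY)
print(proj(W,[(.5246,-.2355,.1265)]),"tip",proj(W,[(T@[0,.023,.0811,1])[:3]]))
for v in range(230,300,10): print(v,g[v,316:370:2].tolist())
E
```

```text
clock: 10.32
position: [0.5002, -0.1825, 0.2001]
ee_rot: [0.001, 0.926, 0.378, 0.001]
contact_force: [-0.1, 0.3, -1.2]
width: 0.0149
gripper_force: 78.1
[ 0.50018487 -0.18246417  0.20012412]
[[351.47271877 247.95871837]] tip [[307.55509931 219.05781883]]
230 [92, 92, 91, 91, 94, 94, 92, 91, 91, 91, 94, 59, 51, 50, 49, 80, 134, 166, 189, 176, 148, 103, 102, 100, 102, 100, 100]
240 [102, 100, 99, 103, 103, 103, 101, 98, 100, 103, 100, 55, 49, 49, 50, 90, 149, 174, 186, 170, 129, 101, 101, 100, 101, 100, 100]
250 [101, 99, 99, 101, 103, 103, 100, 98, 101, 101, 98, 56, 48, 50, 59, 118, 166, 185, 184, 177, 110, 101, 101, 100, 101, 100, 101]
260 [99, 98, 99, 101, 103, 102, 98, 98, 100, 101, 87, 51, 49, 49, 76, 146, 181, 200, 191, 152, 100, 100, 99, 100, 100, 100, 101]
270 [23, 24, 24, 22, 37, 98, 98, 98, 100, 97, 68, 50, 49, 51, 97, 162, 189, 198, 183, 113, 98, 99, 98, 100, 100, 100, 101]
280 [23, 22, 23, 22, 25, 26, 73, 86, 108, 192, 145, 117, 115, 113, 125, 175, 195, 194, 164, 102, 99, 97, 99, 99, 99, 100, 99]
290 [31, 21, 22, 23, 23, 20, 22, 36, 108, 176, 198, 177, 85, 88, 149, 183, 197, 184, 140, 96, 97, 96, 98, 98, 99, 99, 96]
```

```bash
python3 -m handwheel '[[[0,0,2],[0,0,0],1],[[0,7,0],[0,0,0],1],[[0,8,0],[0,0,0],1],[[0,8,0],[0,0,0],1],[[0,8,0],[0,0,0],1],[[0,8,0],[0,0,0],1],[[0,4,0],[0,0,0],1],[[0,0,0],[0,0,0],1]]'; python3 - <<'E'
from lid import *
T=pose();im=vision.get_image("wrist");cv2.imwrite("pics/w6.png",im);np.save("w6.npy",T);print(T[:3,3])
W=cam("wrist",T);g=cv2.cvtColor(im,cv2.COLOR_BGR2GRAY)
print(proj(W,[(.5246,-.2355,.1265)]))
print("seat in tool of bar",(np.linalg.inv(T)@[.5246,-.2355,.1265,1])[:3])
for v in range(130,300,15): print(v,g[v,270:330:2].tolist())
E
```

```text
clock: 11.42
position: [0.5298, -0.2132, 0.1971]
ee_rot: [-0.0, 0.926, 0.377, -0.0]
contact_force: [-0.2, -0.8, -1.7]
width: 0.0147
gripper_force: 78.1
[ 0.52983344 -0.21319168  0.19714372]
[[293.1654796  249.34447788]]
seat in tool of bar [-0.01934198  0.01231458  0.07063868]
130 [72, 133, 147, 140, 173, 179, 179, 179, 180, 179, 179, 179, 179, 180, 179, 179, 179, 180, 178, 165, 146, 146, 89, 64, 65, 65, 64, 67, 65, 65]
145 [179, 179, 179, 178, 179, 178, 179, 178, 179, 179, 154, 46, 144, 179, 179, 179, 179, 179, 178, 179, 178, 179, 179, 176, 148, 112, 65, 66, 66, 65]
160 [135, 150, 151, 150, 151, 150, 150, 151, 150, 150, 155, 178, 178, 178, 178, 178, 178, 178, 178, 177, 178, 178, 172, 148, 124, 65, 65, 64, 65, 65]
175 [108, 109, 111, 123, 114, 114, 113, 111, 109, 109, 107, 116, 101, 97, 88, 127, 126, 99, 68, 66, 64, 65, 65, 64, 64, 64, 65, 64, 63, 64]
190 [110, 110, 113, 114, 115, 114, 113, 112, 110, 109, 107, 105, 100, 97, 89, 133, 72, 64, 68, 84, 101, 63, 63, 63, 63, 63, 64, 63, 62, 66]
205 [110, 112, 113, 115, 115, 114, 113, 112, 110, 109, 107, 105, 100, 96, 85, 96, 93, 87, 86, 83
[... 195 characters left out ...]
111, 113, 114, 115, 117, 115, 114, 112, 110, 109, 107, 105, 100, 95, 84, 94, 93, 95, 95, 95, 93, 95, 102, 103, 105, 104, 103, 102, 98, 98]
250 [112, 113, 116, 115, 117, 115, 113, 112, 111, 108, 107, 104, 100, 94, 85, 94, 93, 94, 93, 95, 95, 104, 103, 103, 104, 104, 102, 101, 103, 105]
265 [112, 114, 115, 117, 117, 115, 114, 111, 110, 109, 108, 104, 99, 91, 49, 85, 85, 86, 86, 85, 63, 25, 25, 22, 27, 57, 97, 102, 104, 103]
280 [112, 114, 115, 116, 117, 115, 113, 111, 110, 109, 107, 103, 98, 59, 18, 35, 84, 85, 85, 85, 85, 83, 35, 24, 22, 23, 23, 24, 25, 76]
295 [113, 115, 115, 116, 118, 115, 113, 111, 109, 108, 106, 103, 98, 47, 26, 29, 92, 111, 61, 22, 23, 20, 22, 23, 23, 23, 22, 21, 22, 23]
```

```bash
python3 -m handwheel '[[[0,0,-4],[0,0,0],1],[[0,0,-4],[0,0,0],1],[[0,0,-3],[0,0,0],1],[[0,0,-2],[0,0,0],1],[[0,0,-2],[0,0,0],1],[[0,0,0],[0,0,0],1]]'; python3 -m handwheel '[[[0,0,-2],[0,0,0],1],[[0,0,0],[0,0,0],1]]';  python3 -m handwheel '[[[0,0,-2],[0,0,0],1],[[0,0,0],[0,0,0],1]]'
```

```text
clock: 12.22
position: [0.5293, -0.2127, 0.2118]
ee_rot: [-0.001, 0.926, 0.378, -0.0]
contact_force: [-0.0, -0.2, -4.2]
width: 0.0148
gripper_force: 78.4
clock: 12.48
position: [0.5294, -0.2128, 0.2137]
ee_rot: [-0.001, 0.926, 0.378, -0.0]
contact_force: [-0.3, -0.4, -7.3]
width: 0.0149
gripper_force: 78.0
clock: 12.72
position: [0.5297, -0.213, 0.2163]
ee_rot: [0.0, 0.926, 0.378, 0.0]
contact_force: [-0.4, -1.0, -7.9]
width: 0.0144
gripper_force: 78.1
```

```bash
cat > meas.py <<'E'
from lid import *
import sys
n=sys.argv[1];F=[];M=[]
for i in range(8):
    s=readout.get_state();F.append(s["contact_force"]);M.append(s["moment"])
    im=vision.get_image("scene" if i<4 else "wrist")
    if i==3: cv2.imwrite(f"pics/s{n}.png",im)
cv2.imwrite(f"pics/w{n}.png",im);T=pose();np.save(f"w{n}.npy",T)
print(s["clock"],s["position"],np.mean(F,0),np.std(F,0),"M tool",T[:3,:3].T@np.mean(M,0))
E
python3 meas.py 7; python3 -m handwheel '[[[0,0,-2],[0,0,0],1],[[0,0,-2],[0,0,0],1],[[0,0,0],[0,0,0],1],[[0,0,0],[0,0,0],1]]';python3 meas.py 8
```

```text
13.075 [ 0.52967551 -0.21299914  0.21626865] [ 0.26704559 -0.08812462 -7.16311603] [0.42827966 0.49830031 0.36599655] M tool [0.03413979 0.03026961 0.00616812]
clock: 13.62
position: [0.5296, -0.213, 0.2203]
ee_rot: [0.0, 0.926, 0.378, -0.0]
contact_force: [-1.1, -0.1, -7.9]
width: 0.014
gripper_force: 78.1
13.975 [ 0.52965234 -0.2130344   0.22023343] [-0.21007716 -0.22953558 -7.11334497] [0.57344339 0.49281496 0.51661909] M tool [ 0.06830904 -0.05260882 -0.00154585]
```

```bash
cat > tilt.py <<'E'
from lid import *
import sys
def dial(im,roi,t):
    g=cv2.cvtColor(im,cv2.COLOR_BGR2GRAY);x0,y0,x1,y1=roi;w=np.clip(g[y0:y1,x0:x1].astype(float)-t,0,None)
    k=(w>0).astype(np.uint8);n,l,st,c=cv2.connectedComponentsWithStats(k);i=1+np.argmax(st[1:,4]);return st[i],c[i]+[x0,y0]
B=cam("scene")
for n in sys.argv[1:]:
    im=cv2.imread(f"pics/{n}.png");print(n,dial(im,(185,170,235,225),110))
    g=cv2.cvtColor(im,cv2.COLOR_BGR2GRAY);crop=cv2.resize(im[130:260,130:300],None,fx=4,fy=4,interpolation=cv2.INTER_CUBIC);cv2.imwrite(f"pics/crop_{n}.png",crop)
for dz in (0,.004,.0085): print(dz,proj(B,[(.572,-.187,.114+dz),(.5246,-.2355,.1255+dz),(.4555,-.302,.098+dz)]).round(1).tolist())
E
python3 tilt.py scene0 s5 s7 s8; python3 - <<'E'
import cv2,numpy as np
a=[cv2.resize(cv2.imread(f"pics/{n}.png")[150:250,155:275],(400,333),interpolation=cv2.INTER_CUBIC) for n in("s5","s8")]
cv2.imwrite("pics/cmp.png",np.clip(np.hstack(a)*1.7,0,255).astype(np.uint8))
E
```

```text
scene0 (array([ 16,  25,  14,  11, 122], dtype=int32), array([207.55737705, 200.07377049]))
s5 (array([ 16,  26,  13,  10, 106], dtype=int32), array([206.66981132, 200.78301887]))
s7 (array([17, 26,  7,  8, 26], dtype=int32), array([204.53846154, 199.07692308]))
s8 (array([17, 25,  6,  9, 32], dtype=int32), array([204.53125, 198.75   ]))
0 [[206.9, 200.2], [206.9, 178.5], [210.2, 161.3]]
0.004 [[206.7, 199.2], [206.7, 177.5], [210.0, 160.3]]
0.0085 [[206.5, 198.1], [206.5, 176.3], [209.8, 159.1]]
```

View pics/cmp.png

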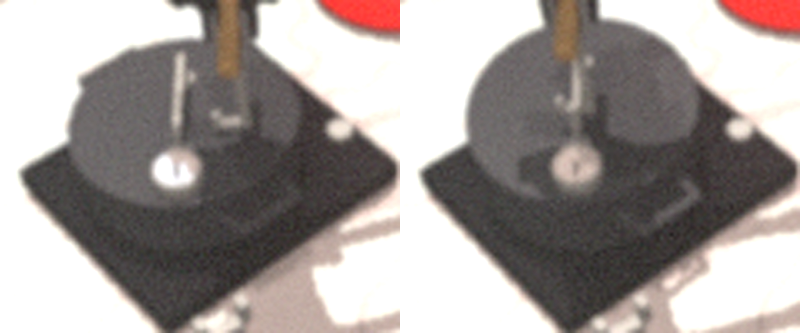

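The lid is tilted: its far side has risen (the right-hand ellipse at rows 18–200 is taller) and the thermometer side still sits on the pot. So the balance point lies further towards the thermometer. The force suggests about 28–31 mm. I'll lower, slide +10 mm along the bar and retry.

```bash
python3 -m handwheel '[[[0,0,3],[0,0,0],1],[[0,0,4],[0,0,0],1],[[0,0,4],[0,0,0],1],[[0,0,3],[0,0,0],1],[[0,0,0],[0,0,0],1],[[5,0,0],[0,0,0],1],[[5,0,0],[0,0,0],1],[[0,0,0],[0,0,0],1]]'; python3 meas.py 9; python3 -m handwheel '[[[0,0,-3],[0,0,0],1],[[0,0,-3],[0,0,0],1],[[0,0,-2],[0,0,0],1],[[0,0,-2],[0,0,0],1],[[0,0,-2],[0,0,0],1],[[0,0,-2],[0,0,0],1],[[0,0,0],[0,0,0],1],[[0,0,0],[0,0,0],1]]'; python3 meas.py 10; python3 tilt.py s9 s10
```

```text
clock: 15.02
position: [0.5373, -0.2056, 0.2064]
ee_rot: [0.0, 0.926, 0.378, 0.0]
contact_force: [0.4, -0.1, -1.2]
width: 0.0145
gripper_force: 78.8
15.375 [ 0.53678817 -0.20605979  0.20627067] [-0.32359156 -0.08628862 -1.70528497] [0.55080545 0.55436649 0.55160633] M tool [ 0.00565355  0.01536943 -0.03280324]
clock: 16.42
position: [0.5368, -0.206, 0.2203]
ee_rot: [-0.0, 0.926, 0.378, 0.0]
contact_force: [-0.2, 0.0, -7.4]
width: 0.0147
gripper_force: 78.2
16.775 [ 0.53682821 -0.20601787  0.22025113] [-0.22720424 -0.13957908 -7.32540037] [0.27517459 0.48725928 0.41857326] M tool [ 0.0712766  -0.00877711  0.00136119]
s9 (array([18, 27,  5,  7, 19], dtype=int32), array([204.52631579, 199.68421053]))
s10 (array([17, 24,  5,  7, 16], dtype=int32), array([204.   , 197.125]))
0 [[206.9, 200.2], [206.9, 178.5], [210.2, 161.3]]
0.004 [[206.7, 199.2], [206.7, 177.5], [210.0, 160.3]]
0.0085 [[206.5, 198.1], [206.5, 176.3], [209.8, 159.1]]
```

```bash
python3 - <<'E'
from tilt import *
for n in ("scene0","s5","s8","s9","s10"):
    g=cv2.GaussianBlur(cv2.cvtColor(cv2.imread(f"pics/{n}.png"),cv2.COLOR_BGR2GRAY),(3,3),0)
    print(n,"far col195",g[148:174,195].tolist());print("   near col190",g[198:222,190].tolist())
    print("   dial col207",g[186:212,207].tolist(),dial(cv2.imread(f"pics/{n}.png"),(190,180,225,220),85))
E
```

```text
0 [[206.9, 200.2], [206.9, 178.5], [210.2, 161.3]]
0.004 [[206.7, 199.2], [206.7, 177.5], [210.0, 160.3]]
0.0085 [[206.5, 198.1], [206.5, 176.3], [209.8, 159.1]]
scene0 far col195 [156, 156, 156, 156, 156, 156, 156, 156, 157, 156, 156, 156, 156, 155, 149, 132, 104, 76, 62, 59, 60, 60, 60, 60, 59, 58]
   near col190 [58, 59, 58, 57, 58, 59, 59, 60, 60, 57, 52, 44, 39, 38, 37, 36, 37, 38, 39, 39, 38, 36, 35, 34]
   dial col207 [102, 102, 99, 90, 76, 66, 65, 75, 97, 124, 144, 152, 149, 139, 129, 125, 129, 136, 136, 124, 100, 77, 63, 55, 51, 49] (array([ 10,  14,  16,  13, 159], dtype=int32), array([207.50314465, 200.16981132]))
s5 far col195 [168, 168, 168, 167, 167, 167, 167, 167, 167, 167, 167, 168, 168, 166, 159, 140, 111, 82, 67, 62, 61, 61, 63, 63, 62, 63]
   near col190 [63, 63, 63, 63, 64, 64, 63, 63, 64, 62, 58, 51, 44, 42, 41, 41, 41, 41, 41, 42, 42, 39, 37, 37]
   dial col207 [101, 92, 82, 74, 70, 66, 67, 73, 85, 99, 111, 120, 125, 128, 131, 133, 138, 146, 147, 133, 107, 82, 68, 60, 54, 49] (array([ 10,  14,  15,  13, 150], dtype=int32), array([207.08666667, 200.5       ]))
s8
[... 648 characters left out ...]
2, 40, 40, 39, 38, 39, 39, 38, 38, 38, 36, 35]
   dial col207 [83, 78, 76, 73, 68, 64, 62, 64, 75, 90, 104, 110, 108, 101, 93, 92, 96, 101, 100, 93, 81, 71, 65, 58, 50, 43] (array([ 11,  15,  13,  11, 109], dtype=int32), array([207.01834862, 200.26605505]))
s10 far col195 [43, 64, 92, 115, 132, 143, 148, 151, 155, 160, 163, 164, 165, 165, 160, 142, 111, 83, 66, 61, 61, 62, 61, 61, 61, 61]
   near col190 [56, 52, 51, 50, 50, 51, 53, 55, 54, 49, 44, 42, 40, 40, 42, 41, 40, 40, 41, 41, 39, 39, 38, 35]
   dial col207 [73, 69, 66, 64, 64, 68, 81, 96, 106, 107, 100, 93, 91, 94, 99, 100, 93, 82, 74, 70, 64, 56, 48, 42, 39, 38] (array([ 10,  13,  13,  10, 100], dtype=int32), array([206.5 , 197.58]))
```

At +29 mm the far rim stays down (row 164 unchanged) and the dial rises 2.7 px, so it tilts the other way. The balance lies between the two trials, so I'll move back 5 mm.

```bash
python3 -m handwheel '[[[0,0,3],[0,0,0],1],[[0,0,4],[0,0,0],1],[[0,0,4],[0,0,0],1],[[0,0,3],[0,0,0],1],[[0,0,0],[0,0,0],1],[[-5,0,0],[0,0,0],1],[[0,0,0],[0,0,0],1]]'; python3 -m handwheel '[[[0,0,-3],[0,0,0],1],[[0,0,-3],[0,0,0],1],[[0,0,-2],[0,0,0],1],[[0,0,-2],[0,0,0],1],[[0,0,-2],[0,0,0],1],[[0,0,-2],[0,0,0],1],[[0,0,0],[0,0,0],1],[[0,0,0],[0,0,0],1]]'; python3 meas.py 11; python3 - <<'E'
from tilt import *
for n in ("s9","s11"):
    g=cv2.GaussianBlur(cv2.cvtColor(cv2.imread(f"pics/{n}.png"),cv2.COLOR_BGR2GRAY),(3,3),0)
    print(n,"far col195",g[155:170,195].tolist(),dial(cv2.imread(f"pics/{n}.png"),(190,180,225,220),85))
    print("   near col190",g[198:222,190].tolist())
E
```

```text
clock: 17.7
position: [0.5331, -0.2099, 0.2066]
ee_rot: [0.0, 0.926, 0.377, 0.0]
contact_force: [0.6, 0.4, -1.2]
width: 0.015
gripper_force: 78.9
clock: 18.7
position: [0.5333, -0.2095, 0.2203]
ee_rot: [-0.0, 0.926, 0.378, 0.0]
contact_force: [-0.3, 0.7, -7.0]
width: 0.0148
gripper_force: 78.2
19.05 [ 0.53325744 -0.20949133  0.22022524] [-0.09810783  0.04758262 -7.24281098] [0.47666771 0.48721329 0.27305653] M tool [ 0.03325576  0.00395099 -0.00767514]
0 [[206.9, 200.2], [206.9, 178.5], [210.2, 161.3]]
0.004 [[206.7, 199.2], [206.7, 177.5], [210.0, 160.3]]
0.0085 [[206.5, 198.1], [206.5, 176.3], [209.8, 159.1]]
s9 far col195 [132, 149, 158, 162, 164, 165, 165, 160, 141, 109, 80, 65, 61, 62, 62] (array([ 11,  15,  13,  11, 109], dtype=int32), array([207.01834862, 200.26605505]))
   near col190 [62, 61, 60, 58, 55, 53, 52, 53, 53, 52, 51, 47, 42, 40, 40, 39, 38, 39, 39, 38, 38, 38, 36, 35]
s11 far col195 [159, 162, 163, 157, 141, 114, 86, 69, 62, 61, 62, 62, 62, 62, 62] (array([ 11,  13,  13,  12, 122], dtype=int32), array([207.20491803, 198.59836066]))
   near col190 [58, 55, 54, 53, 53, 52, 50, 51, 52, 50, 46, 42, 39, 38, 38, 38, 39, 41, 41, 40, 39, 37, 35, 33]
```

```bash
cat > cmp.py <<'E'
from tilt import *
def edge(n):
    im=cv2.imread(f"pics/{n}.png");g=cv2.GaussianBlur(cv2.cvtColor(im,cv2.COLOR_BGR2GRAY),(3,3),0).astype(float)
    out=[]
    for u in range(188,200,2):
        p=g[150:172,u];k=[i for i in range(21) if p[i]>=110>p[i+1]][-1];out.append(150+k+(p[k]-110)/(p[k]-p[k+1]))
    return np.round(np.mean(out),2),dial(im,(190,180,225,220),85)[1].round(2)
for n in sys.argv[1:]: print(n,edge(n))
E
python3 -m handwheel '[[[0,0,3],[0,0,0],1],[[0,0,4],[0,0,0],1],[[0,0,4],[0,0,0],1],[[0,0,3],[0,0,0],1],[[0,0,0],[0,0,0],1],[[2,0,0],[0,0,0],1],[[0,0,0],[0,0,0],1]]'; python3 meas.py 12;python3 -m handwheel '[[[0,0,-3],[0,0,0],1],[[0,0,-3],[0,0,0],1],[[0,0,-2],[0,0,0],1],[[0,0,-2],[0,0,0],1],[[0,0,-2],[0,0,0],1],[[0,0,-2],[0,0,0],1],[[0,0,0],[0,0,0],1],[[0,0,0],[0,0,0],1]]'; python3 meas.py 13; python3 cmp.py s5 s8 s9 s10 s11 s12 s13
```

```text
clock: 19.98
position: [0.535, -0.2081, 0.2066]
ee_rot: [0.0, 0.926, 0.378, 0.0]
contact_force: [0.7, -0.2, -1.4]
width: 0.0146
gripper_force: 78.9
20.325 [ 0.53472713 -0.20809397  0.20631771] [ 0.33822742  0.10898467 -1.3595578 ] [0.57660287 0.4304843  0.33524042] M tool [ 0.0171352   0.00853317 -0.02218664]
clock: 21.38
position: [0.5346, -0.2081, 0.2202]
ee_rot: [-0.0, 0.926, 0.378, -0.0]
contact_force: [-0.3, -0.6, -6.9]
width: 0.0147
gripper_force: 78.2
21.725 [ 0.53467903 -0.20810513  0.22024755] [-0.01226364 -0.36098521 -7.00666234] [0.24014419 0.41399868 0.42634033] M tool [ 0.05501028 -0.00593782  0.02242624]
s5 (array([ 16,  26,  13,  10, 106], dtype=int32), array([206.66981132, 200.78301887]))
s8 (array([17, 25,  6,  9, 32], dtype=int32), array([204.53125, 198.75   ]))
s9 (array([18, 27,  5,  7, 19], dtype=int32), array([204.52631579, 199.68421053]))
s10 (array([17, 24,  5,  7, 16], dtype=int32), array([204.   , 197.125]))
s11 (array([18, 25,  6,  8, 24], dtype=int32), array([204.83333333, 197.79166667]))
s12 (array([17, 26,  7,  8, 22], dtype=int32), array([204.54545455, 199.5       ]))
s13 (array([17, 24,  5,  8, 23], dtype=int32), array([204.17391304, 197.43478261]))
0 [[206.9, 200.2], [206.9, 178.5], [210.2, 161.3]]
0.004 [[206.7, 199.2], [206.7, 177.5], [210.0, 160.3]]
0.0085 [[206.5, 198.1], [206.5, 176.3], [209.8, 159.1]]
s5 (np.float64(165.04), array([207.09, 200.5 ]))Traceback (most recent call last):
  File "cmp.py", line 8, in <module>
    for n in sys.argv[1:]: print(n,edge(n))
                                   ~~~~^^^
  File "cmp.py", line 6, in edge
    p=g[150:172,u];k=[i for i in range(21) if p[i]>=110>p[i+1]][-1];out.append(150+k+(p[k]-110)/(p[k]-p[k+1]))
                     ~~~~~~~~~~~~~~~~~~~~~~~~~~~~~~~~~~~~~~~~~~^^^^
IndexError: list index out of range
```

```bash
sed -i 's/;k=\[i for i in range(21) if p\[i\]>=110>p\[i+1\]\]\[-1\];/;k=([i for i in range(21) if p[i]>=110>p[i+1]] or [-1])[-1]\n        if k<0: continue\n        /; s/^from tilt import \*/import sys\na=sys.argv[1:];sys.argv=sys.argv[:1]\nfrom tilt import */; s/sys.argv\[1:\]: print/a: print/' cmp.py; python3 cmp.py s5 s8 s9 s10 s11 s12 s13
```

```text
0 [[206.9, 200.2], [206.9, 178.5], [210.2, 161.3]]
0.004 [[206.7, 199.2], [206.7, 177.5], [210.0, 160.3]]
0.0085 [[206.5, 198.1], [206.5, 176.3], [209.8, 159.1]]
s5 (np.float64(165.04), array([207.09, 200.5 ]))
s8 (np.float64(160.26), array([207.24, 198.99]))
s9 (np.float64(165.27), array([207.02, 200.27]))
s10 (np.float64(165.11), array([206.5 , 197.58]))
s11 (np.float64(161.7), array([207.2, 198.6]))
s12 (np.float64(165.31), array([207.24, 200.07]))
s13 (np.float64(163.51), array([206.77, 198.18]))
```

At about 26 mm both sides rise by the same amount (1.8 and 1.9 px), so the lid hangs level. I'll raise it a little more and check again.

```bash
python3 -m handwheel '[[[0,0,-2],[0,0,0],1],[[0,0,-3],[0,0,0],1],[[0,0,-4],[0,0,0],1],[[0,0,-4],[0,0,0],1],[[0,0,-4],[0,0,0],1],[[0,0,-3],[0,0,0],1],[[0,0,0],[0,0,0],1],[[0,0,0],[0,0,0],1]]'; python3 meas.py 14; python3 cmp.py s12 s14; python3 - <<'E'
from h import *
B=cam("scene");print(proj(B,[(.572,-.187,.1427),(.4555,-.302,.1267)]))
E
```

```text
clock: 22.78
position: [0.5346, -0.208, 0.2402]
ee_rot: [-0.0, 0.926, 0.378, -0.0]
contact_force: [-0.0, -0.3, -7.2]
width: 0.0149
gripper_force: 78.2
23.125 [ 0.53468313 -0.20808268  0.24019167] [ 0.07415193 -0.05372979 -7.30883444] [0.55218848 0.63294415 0.32758335] M tool [ 0.05257447  0.0086853  -0.01534175]
0 [[206.9, 200.2], [206.9, 178.5], [210.2, 161.3]]
0.004 [[206.7, 199.2], [206.7, 177.5], [210.0, 160.3]]
0.0085 [[206.5, 198.1], [206.5, 176.3], [209.8, 159.1]]
s12 (np.float64(165.31), array([207.24, 200.07]))
s14 (np.float64(157.77), array([205.69, 193.01]))
[[205.28912963 192.78593944]
 [208.78133937 153.88056848]]
```

```bash
python3 - <<'E'
from h import *
A=cam("top");B=cam("scene");R={}
for n,c,roi in(("top0",A,(170,165,248,245)),("scene0",B,(288,240,395,340))):
    im=cv2.imread(f"pics/{n}.png");hsv=cv2.cvtColor(im,cv2.COLOR_BGR2HSV)
    m=cv2.inRange(hsv,(5,120,60),(18,255,255));k=np.zeros_like(m);k[roi[1]:roi[3],roi[0]:roi[2]]=255
    m=cv2.morphologyEx(m&k,cv2.MORPH_OPEN,np.ones((2,2)));pts=cv2.findNonZero(m)
    hull=cv2.convexHull(pts);q=cv2.approxPolyDP(hull,8,True).reshape(-1,2);r=cv2.minAreaRect(hull)
    P=onz(c,q,.024);print(n,r,q.tolist(),P[:,:2].round(4).tolist(),"mean",P.mean(0),[round(float(np.linalg.norm(P[i]-P[i-1])),4) for i in range(len(P))])
    W=onz(c,hull.reshape(-1,2),.024)[:,:2].astype(np.float32);rr=cv2.minAreaRect(W*1000);print("  ground rect",rr);R[n]=r[0]
W=cam("wrist",np.load("w3.npy"));print("w3 corner",onz(W,[(40,134),(175,103),(170,98)],.024))
E
```

```text
top0 ((212.4180908203125, 204.05067443847656), (51.622154235839844, 53.90845489501953), 6.911227226257324) [[240, 181], [234, 233], [184, 227], [192, 175]] [[0.5753, 0.1183], [0.4135, 0.1331], [0.4305, 0.2861], [0.593, 0.2674]] mean [0.5030593  0.20121142 0.024     ] [0.1502, 0.1625, 0.154, 0.1636]
  ground rect ((502.69281005859375, 200.61044311523438), (156.71157836914062, 167.33815002441406), 83.6826171875)
scene0 ((342.0000305175781, 289.0000305175781), (65.05382537841797, 65.05381774902344), 45.0) [[386, 287], [344, 331], [297, 290], [340, 252]] [[0.4375, 0.2887], [0.597, 0.277], [0.5843, 0.128], [0.4258, 0.1422]] mean [0.51114339 0.20896666 0.024     ] [0.147, 0.1599, 0.1496, 0.1592]
  ground rect ((511.5262451171875, 210.0740966796875), (155.28781127929688, 166.66641235351562), 83.53733825683594)
w3 corner [[0.4210907  0.13643158 0.024     ]
 [0.59066754 0.12584133 0.024     ]
 [0.58688918 0.1324315  0.024     ]]
```

```bash
python3 -m handwheel '[[[0,0,-4],[0,0,0],1],[[0,0,-7],[0,0,0],1],[[2,-2,-8],[0,0,0],1],[[4,-4,-7],[0,0,0],1],[[7,-7,-4],[0,0,0],1],[[10,-11,0],[0,0,0],1],[[12,-13,0],[0,0,0],1],[[13,-14,0],[0,0,0],1],[[13,-14,0],[0,0,0],1],[[13,-14,0],[0,0,0],1],[[13,-14,0],[0,0,0],1],[[12,-13,0],[0,0,0],1],[[10,-11,0],[0,0,0],1],[[8,-9,0],[0,0,0],1],[[5,-6,0],[0,0,0],1],[[3,-3,0],[0,0,0],1],[[1,-1,0],[0,0,0],1],[[0,0,0],[0,0,0],1]]'; python3 - <<'E'
from h import *
T=pose();im=vision.get_image("wrist");cv2.imwrite("pics/w15.png",im);np.save("w15.npy",T);print(T)
W1=cam("wrist",np.load("w1.npy"));print(onz(W1,[(137,74),(245,67)],.024))
W=cam("wrist",T)
a=np.array([.998,-.0625]);b=np.array([.0625,.998]);c=np.array([.511,.21])
P=[(*(c+s*a*.085+t*b*.079),.024) for s,t in((-1,-1),(1,-1),(1,1),(-1,1))];print(np.round(P,3)[:,:2].tolist(),proj(W,P))
hsv=cv2.cvtColor(im,cv2.COLOR_BGR2HSV);m=cv2.inRange(hsv,(5,120,60),(18,255,255));m=cv2.morphologyEx(m,cv2.MORPH_OPEN,np.ones((3,3)))
for ct in cv2.findContours(m,0,1)[0]:
    if cv2.contourArea(ct)>250: q=cv2.approxPolyDP(ct,4,True).reshape(-1,2);print(cv2.contourArea(ct),q.tolist())
E
```

```text
clock: 25.42
position: [0.5298, -0.0231, 0.2703]
ee_rot: [0.0, 0.926, 0.377, -0.0]
contact_force: [-0.3, -0.4, -7.1]
width: 0.0148
gripper_force: 78.2
[[ 7.15115616e-01  6.99006189e-01  5.81926631e-05  5.29757008e-01]
 [ 6.99006166e-01 -7.15115566e-01 -3.25577828e-04 -2.31259400e-02]
 [-1.85966437e-04  2.73502819e-04 -9.99999945e-01  2.70283073e-01]
 [ 0.00000000e+00  0.00000000e+00  0.00000000e+00  1.00000000e+00]]
[[0.4206302  0.13627561 0.024     ]
 [0.58400713 0.11110229 0.024     ]]
[[0.421, 0.136], [0.591, 0.126], [0.601, 0.284], [0.431, 0.294]] [[119.26967565 149.7599423 ]
 [218.78820582  45.77006517]
 [117.80632039 -65.16421721]
 [ 22.54106196  51.04828347]]
681.5 [[558, 359], [529, 384], [559, 403]]
6548.5 [[264, 164], [257, 173], [260, 335], [286, 340], [296, 337], [298, 174], [292, 165]]
455.5 [[535, 0], [559, 36], [559, 0]]
8615.5 [[364, 0], [356, 0], [338, 26], [319, 39], [313, 32], [315, 15], [277, 41], [324, 125], [336, 131], [374, 110], [356, 109], [356, 97], [403, 80]]
15606.0 [[29, 49], [37, 60], [51, 53], [59, 61], [50, 72], [57, 83], [69, 76], [77, 81], [70, 97], [78, 106], [90, 98], [99, 106], [91, 118], [99, 129], [110, 121], [120, 129], [111, 141], [119, 151], [136, 142], [221, 58], [213, 45], [203, 52], [194, 42], [201, 33], [194, 21], [182, 27], [177, 22], [177, 0], [116, 0], [71, 48], [62, 39], [96, 2], [72, 0]]
```

```bash
python3 - <<'E'
from h import *
W=cam("wrist",np.load("w15.npy"))
P=onz(W,[(119,151),(221,58),(29,49)],.024)[:,:2];u=P[1]-P[0];v=P[2]-P[0]
print(P,np.linalg.norm(u),np.linalg.norm(v),np.degrees(np.arctan2(*u[::-1])),np.degrees(np.arctan2(*v[::-1])),"centre",(P[1]+P[2])/2)
# two-view height of near corner
W1=cam("wrist",np.load("w1.npy"));print(tri([W,W1],[(119,151),(137,74)]),tri([W,W1],[(221,58),(245,67)]))
E
```

```text
[[0.41980135 0.13581008]
 [0.58309259 0.11542063]
 [0.43839893 0.28912117]] 0.16455928820860988 0.15443497255405184 -7.117429967467187 83.08346119623545 centre [0.51074576 0.2022709 ]
[0.41949499 0.13646963 0.02219092] [0.58436663 0.10849971 0.04927235]
```

```bash
python3 - <<'E'
from h import *
T=np.load("w15.npy");W=cam("wrist",T);im=cv2.imread("pics/w15.png");g=cv2.cvtColor(im,cv2.COLOR_BGR2GRAY)
X=(T@[.0437,.012,.0971,1])[:3];u=proj(W,[X])[0];print("pred",u)
x,y=u.astype(int);print(g[y-40:y+40:5,x].tolist(),g[y,x-40:x+40:4].tolist())
m=((g>110)*255).astype(np.uint8);k=np.zeros_like(m);cv2.circle(k,(x,y),45,255,-1);m&=k
c=max(cv2.findContours(m,0,1)[0],key=cv2.contourArea);(cx,cy),r=cv2.minEnclosingCircle(cv2.convexHull(c));print(cx,cy,r,cv2.boundingRect(c),cv2.contourArea(c))
P=onz(W,[(cx,cy)],T[2,3]-.0971)[0];print((np.linalg.inv(T)@[*P,1])[:3])
E
```

```text
pred [292.25044227 155.96103124]
[156, 152, 66, 101, 176, 179, 76, 74, 68, 90, 87, 116, 125, 126, 127, 126] [52, 53, 52, 65, 134, 151, 151, 151, 179, 179, 68, 179, 179, 179, 178, 179, 139, 66, 65, 66]
291.2752380371094 156.587158203125 26.278575897216797 (265, 131, 53, 51) 1579.0
[0.04323877 0.01128572 0.09709505]
```

```bash
python3 -m handwheel '[[[2,-2,0],[0,0,0],1],[[5,-5,0],[0,0,0],1],[[9,-10,0],[0,0,0],1],[[13,-14,0],[0,0,0],1],[[16,-17,0],[0,0,0],1],[[18,-20,0],[0,0,0],1],[[18,-20,0],[0,0,0],1],[[18,-20,0],[0,0,0],1],[[18,-20,0],[0,0,0],1],[[16,-17,0],[0,0,0],1],[[13,-14,0],[0,0,0],1],[[9,-10,0],[0,0,0],1],[[6,-7,0],[0,0,0],1],[[5,-5,0],[0,0,0],1],[[3,-3,0],[0,0,0],1],[[2,-2,0],[0,0,0],1],[[1,-1,0],[0,0,0],1],[[0,0,0],[0,0,0],1]]'; python3 meas.py 16; python3 - <<'E'
from h import *
T=np.load("w16.npy");W=cam("wrist",T);im=cv2.imread("pics/w16.png");print(T[:3,3],"lid centre",(T@[-.0268,.0113,0,1])[:2])
hsv=cv2.cvtColor(im,cv2.COLOR_BGR2HSV);m=cv2.inRange(hsv,(5,120,60),(18,255,255));m=cv2.morphologyEx(m,cv2.MORPH_OPEN,np.ones((3,3)))
for ct in cv2.findContours(m,0,1)[0]:
    if cv2.contourArea(ct)>150: q=cv2.approxPolyDP(ct,4,True).reshape(-1,2);print(cv2.contourArea(ct),q.tolist())
a=np.array([.9925,-.122]);b=np.array([.122,.9925]);c=np.array([.511,.204])
P=[(*(c+s*a*.085+t*b*.079),.024) for s,t in((-1,-1),(1,-1),(1,1),(-1,1))];print(proj(W,P))
E
```

```text
clock: 27.72
position: [0.5219, 0.231, 0.2703]
ee_rot: [0.0, 0.926, 0.377, 0.0]
contact_force: [-0.3, -0.0, -7.2]
width: 0.0144
gripper_force: 78.2
28.075 [0.52189009 0.23107443 0.2703359 ] [-3.69635538e-03  1.18912861e-01 -7.45697093e+00] [0.41574831 0.35219943 0.36170325] M tool [ 0.04441584 -0.0081042   0.00155756]
[0.52188971 0.23110962 0.27031207] lid centre [0.51062993 0.2042927 ]
485.0 [[106, 287], [121, 329], [129, 323], [117, 285]]
7457.5 [[264, 164], [257, 173], [262, 364], [293, 365], [298, 174], [292, 165]]
5176.5 [[496, 146], [422, 187], [457, 262], [486, 248], [480, 236], [491, 229], [512, 233], [525, 226], [516, 212], [455, 183], [471, 170], [508, 180]]
275.5 [[307, 112], [299, 104], [279, 122], [300, 121]]
192.0 [[558, 89], [552, 115], [559, 125]]
[[272.54642936 280.99687924]
 [377.98859219 205.00036753]
 [301.55791816 101.36398268]
 [192.43258785 191.48532516]]
```

```bash
python3 -m handwheel '[[[0,0,5],[0,0,0],1],[[0,0,10],[0,0,0],1],[[0,0,15],[0,0,0],1],[[0,0,15],[0,0,0],1],[[0,0,15],[0,0,0],1],[[0,0,15],[0,0,0],1],[[0,0,12],[0,0,0],1],[[0,0,10],[0,0,0],1],[[0,0,7],[0,0,0],1],[[0,0,4],[0,0,0],1],[[0,0,2],[0,0,0],1],[[0,0,0],[0,0,0],1],[[0,0,0],[0,0,0],1]]'; python3 -m handwheel '[[[0,0,2],[0,0,0],1],[[0,0,2],[0,0,0],1],[[0,0,2],[0,0,0],1],[[0,0,2],[0,0,0],1],[[0,0,2],[0,0,0],1],[[0,0,1],[0,0,0],1],[[0,0,0],[0,0,0],1],[[0,0,0],[0,0,0],1]]'; python3 meas.py 17
```

```text
clock: 29.75
position: [0.5221, 0.2313, 0.1607]
ee_rot: [0.0, 0.926, 0.378, 0.0]
contact_force: [0.2, -0.2, -7.1]
width: 0.0154
gripper_force: 78.1
clock: 30.75
position: [0.522, 0.2312, 0.1495]
ee_rot: [-0.0, 0.926, 0.378, 0.0]
contact_force: [-0.1, -0.8, -0.9]
width: 0.0146
gripper_force: 79.0
31.1 [0.52188279 0.23117941 0.1493012 ] [ 0.03458374 -0.05055128 -1.53317582] [0.29450506 0.37990527 0.38026064] M tool [ 0.01094848  0.00533715 -0.00807671]
```

```bash
python3 -m handwheel '[[[0,0,3],[0,0,0],1],[[0,0,3],[0,0,0],1],[[0,0,2],[0,0,0],1],[[0,0,0],[0,0,0],1],[[0,-6,0],[0,0,0],1],[[0,-8,0],[0,0,0],1],[[0,-8,0],[0,0,0],1],[[0,-8,0],[0,0,0],1],[[0,-8,0],[0,0,0],1],[[0,-7,0],[0,0,0],1],[[0,0,0],[0,0,0],1]]'; python3 meas.py 18; python3 -m handwheel '[[[0,0,-15],[0,0,0],1],[[0,0,-30],[0,0,0],1],[[0,0,-40],[0,0,0],1],[[0,0,-45],[0,0,0],1],[[0,0,-30],[0,0,0],1],[[0,0,0],[0,0,0],1],[[0,0,0],[0,0,0],1]]';python3 meas.py 19; python3 - <<'E'
from h import *
T=np.load("w19.npy");W=cam("wrist",T);im=cv2.imread("pics/w19.png");g=cv2.cvtColor(im,cv2.COLOR_BGR2GRAY)
ex=proj(W,[(.5107,.2043,.0675),(.5107+.715*.07,.2043+.699*.07,.056)]);print(ex)
x,y=ex[1].astype(int);m=((g>125)*255).astype(np.uint8);k=np.zeros_like(m);cv2.circle(k,(x,y),32,255,-1);m&=k
c=max(cv2.findContours(m,0,1)[0],key=cv2.contourArea);print(cv2.boundingRect(c),cv2.minEnclosingCircle(c))
hsv=cv2.cvtColor(im,cv2.COLOR_BGR2HSV);m=cv2.inRange(hsv,(5,120,60),(18,255,255));m=cv2.morphologyEx(m,cv2.MORPH_OPEN,np.ones((3,3)))
for ct in cv2.findContours(m,0,1)[0]:
    if cv2.contourArea(ct)>60: q=cv2.approxPolyDP(ct,4,True).reshape(-1,2);print(cv2.contourArea(ct),q.tolist())
a=np.array([.9925,-.122]);b=np.array([.122,.9925]);c=np.array([.511,.204])
print(proj(W,[(*(c+s*a*.085+t*b*.079),.024) for s,t in((-1,-1),(1,-1),(1,1),(-1,1))]))
E
```

```text
clock: 32.52
position: [0.49, 0.2638, 0.1413]
ee_rot: [-0.0, 0.926, 0.378, -0.0]
contact_force: [0.2, -0.7, -2.1]
width: 0.0148
gripper_force: 79.0
32.875 [0.49062461 0.2631719  0.14127259] [-0.0426436  -0.19166199 -2.13439816] [0.33490262 0.421217   0.32890533] M tool [ 0.01054786  0.01114731 -0.01489689]
clock: 33.8
position: [0.4897, 0.263, 0.3004]
ee_rot: [-0.0, 0.926, 0.378, -0.001]
contact_force: [-0.3, 0.3, -1.5]
width: 0.0148
gripper_force: 79.1
34.15 [0.49022302 0.26324168 0.3004927 ] [ 0.05491993  0.21537619 -1.62882763] [0.6900692 0.5918615 0.4255463] M tool [ 0.00152774 -0.00125115 -0.0187353 ]
[[323.47179588 200.68682849]
 [324.44933908 140.74316462]]
(309, 126, 33, 47) ((327.5, 149.0), 23.26487922668457)
320.0 [[151, 268], [147, 287], [156, 308], [162, 298]]
75.0 [[397, 190], [393, 203], [402, 198]]
145.0 [[248, 174], [235, 186], [240, 194], [246, 191]]
3555.0 [[445, 182], [475, 252], [503, 239], [497, 231], [497, 212], [509, 208], [514, 220], [524, 225], [539, 218], [534, 203], [479, 184], [475, 168]]
7492.0 [[265, 164], [257, 174], [261, 364], [283, 367], [294, 364], [298, 173], [290, 164]]
643.0 [[523, 174], [513, 145], [481, 164], [482, 170], [493, 166]]
209.0 [[341, 112], [333, 105], [317, 119], [336, 119]]
[[304.34713404 270.28034314]
 [404.25392592 198.74104687]
 [336.20255108 102.26982887]
 [232.09328351 185.88327346]]
```

View pics/w19.png

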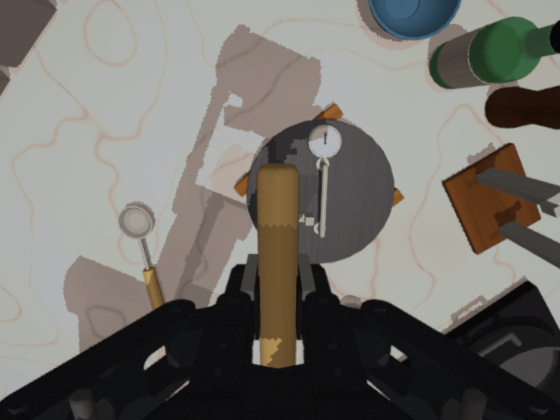

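The lid lies flat. The trivet corners stick out evenly at (335,105), (236,188) and (402,198), so it is centred to about 1 mm. Next is returning the lifter to the pose it was taken from.

```bash
python3 -m handwheel '[[[-1,10,0],[0,0,0],1],[[-3,25,0],[0,0,0],1],[[-4,35,0],[0,0,0],1],[[-5,40,0],[0,0,0],1],[[-5,45,0],[0,0,0],1],[[-5,45,0],[0,0,0],1],[[-5,40,0],[0,0,0],1],[[-4,35,0],[0,0,0],1],[[-3,25,0],[0,0,0],1],[[-2,12,0],[0,0,-0.26],1],[[0,0,0],[0,0,-1],1],[[0,0,0],[0,0,-1],1],[[0,0,0],[0,0,-1],1],[[0,0,0],[0,0,-1],1],[[0,0,0],[0,0,-1],1],[[0,0,0],[0,0,0],1],[[0,0,0],[0,0,0],1]]'; python3 - <<'E'
from h import *
T=pose();print(T);d=np.array([.6812,.0142,.131])-T[:3,3];print("tool shift",T[:3,:3].T@d*1e3,"angle",np.degrees(np.arctan2(T[1,0],T[0,0])))
E
```

```text
clock: 36.33
position: [0.6821, 0.0144, 0.3013]
ee_rot: [-0.0, 0.789, 0.615, 0.0]
contact_force: [-0.2, -0.2, -0.5]
width: 0.0148
gripper_force: 79.0
[[ 2.44407975e-01  9.69672488e-01 -9.16378446e-05  6.82137883e-01]
 [ 9.69672487e-01 -2.44407964e-01  1.23543443e-04  1.44224212e-02]
 [ 9.73996584e-05 -1.19053699e-04 -9.99999988e-01  3.01290488e-01]
 [ 0.00000000e+00  0.00000000e+00  0.00000000e+00  1.00000000e+00]]
tool shift [ -0.46148806  -0.83480434 170.29054433] angle 75.85315030288575
```

```bash
python3 -m handwheel '[[[0,-1,15],[0,0,0],1],[[0,0,30],[0,0,0],1],[[0,0,40],[0,0,0],1],[[0,0,35],[0,0,0],1],[[0,0,20],[0,0,0],1],[[0,0,8],[0,0,0],1],[[0,0,5],[0,0,0],1],[[0,0,5],[0,0,0],1],[[0,0,5],[0,0,0],1],[[0,0,4],[0,0,0],1],[[0,0,2],[0,0,0],1],[[0,0,0],[0,0,0],1],[[0,0,0],[0,0,0],1]]'; python3 -m handwheel '[[[0,0,1.2],[0,0,0],1],[[0,0,0],[0,0,0],1],[[0,0,0],[0,0,0],1]]'
```

```text
clock: 37.95
position: [0.6813, 0.0147, 0.1325]
ee_rot: [0.0, 0.788, 0.615, 0.0]
contact_force: [-0.4, -0.5, -1.4]
width: 0.0148
gripper_force: 78.9
clock: 38.33
position: [0.6812, 0.0147, 0.1312]
ee_rot: [-0.0, 0.788, 0.615, 0.0]
contact_force: [0.2, 0.4, -1.4]
width: 0.0146
gripper_force: 78.9
```

```bash
python3 -m handwheel '[[[0,0,0.6],[0,0,0],1],[[0,0,0],[0,0,0],1],[[0,0,0],[0,0,0],1]]';python3 -m handwheel '[[[0,0,0.5],[0,0,0],1],[[0,0,0],[0,0,0],1],[[0,0,0],[0,0,0],1]]'
```

```text
clock: 38.7
position: [0.6812, 0.0147, 0.1305]
ee_rot: [-0.0, 0.788, 0.615, 0.0]
contact_force: [0.6, -0.0, -1.4]
width: 0.0147
gripper_force: 78.9
clock: 39.08
position: [0.6812, 0.0147, 0.1301]
ee_rot: [0.0, 0.788, 0.615, 0.0]
contact_force: [0.6, 0.4, -0.4]
width: 0.0146
gripper_force: 79.2
```

```bash
python3 -m handwheel '[[[0,0,0.3],[0,0,0],1],[[0,0,0],[0,0,0],0.5],[[0,0,0],[0,0,0],0.1],[[0,0,0],[0,0,0],-0.2],[[0,0,0],[0,0,0],-0.2],[[0,0,0],[0,0,0],-0.2],[[0,0,-10],[0,0,0],-0.2],[[0,0,-20],[0,0,0],-0.2],[[0,0,-40],[0,0,0],-0.2],[[0,0,-40],[0,0,0],-0.5],[[0,0,-14],[0,0,0],-1],[[0,0,0],[0,0,0],-1],[[0,0,0],[0,0,0],-1]]'; python3 - <<'E'
from hand import *
T=pose();im=vision.get_image("wrist");cv2.imwrite("pics/w20.png",im);cv2.imwrite("pics/s20.png",vision.get_image("scene"));W=cam("wrist",T);print(T[:3,3])
r,b=bar(im,(230,60,330,330),W,.158);P=onz(W,b,.158);d=max([P[1]-P[0],P[2]-P[1]],key=np.linalg.norm)
print(r,onz(W,[r[0]],.158),np.degrees(np.arctan(d[0]/d[1])),[np.linalg.norm(P[i]-P[i-1]) for i in(1,2)])
a,b=[cv2.imread(f"pics/{n}.png") for n in("scene0","s20")];df=cv2.absdiff(a,b)[205:320,205:265];print("scene diff stand",df.mean(),(df.max(2)>50).sum())
E
```

```text
clock: 40.7
position: [0.6802, 0.0147, 0.2517]
ee_rot: [-0.001, 0.788, 0.615, -0.001]
contact_force: [-0.0, 0.4, -0.6]
width: 0.0854
gripper_force: 0.0
[0.68020274 0.01474169 0.25169755]
((279.5, 210.0), (138.0, 21.0), 90.0) [[0.68296627 0.01658506 0.158     ]] 13.411143179929288 [np.float64(0.015084936244625596), np.float64(0.11047264764601346)]
scene diff stand 12.43086956521739 96
```

```bash
python3 -m handwheel '[[[0,0,-40],[0,0,0],-1],[[0,0,-40],[0,0,0],-1],[[0,-30,-20],[0,0,0],-1],[[0,-50,0],[0,0,0],-1],[[0,-50,0],[0,0,0],-1],[[0,0,0],[0,0,0],-1],[[0,0,0],[0,0,0],-1]]'; python3 - <<'E'
from hand import *
im=vision.get_image("scene");cv2.imwrite("pics/s21.png",im);print(readout.get_state()["qd"].round(3))
for n in("scene0","s21"):
    a=cv2.imread(f"pics/{n}.png");print(n,bar(a,(205,228,260,285),None,0)[0])
E
```

```text
clock: 41.68
position: [0.5554, 0.0462, 0.3533]
ee_rot: [0.0, 0.788, 0.615, 0.0]
contact_force: [0.2, 1.1, -0.2]
width: 0.0857
gripper_force: 0.0
[-0.007  0.015 -0.013  0.002  0.005 -0.002]
scene0 ((231.45489501953125, 259.4143371582031), (44.39399719238281, 8.057159423828125), 52.76516342163086)
s21 ((230.41542053222656, 260.17694091796875), (44.817665100097656, 8.332050323486328), 52.12501525878906)
```

The lifter hangs as it did at the start: its bar is within 1.3 px in the scene view and at the same tilt.

```bash
python3 -c "
from rig import manip
print(manip.sign_off())"
```

```text
the job is handed in; nothing more can be done
None
```

The lid lies flat and centred on the trivet to about 1 mm, the lifter hangs back in its two notches, and I handed the job in at about 42 s of the 72 s allowed.

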